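# Rack the shoehorns and lock the keeper

## Task

Put every loose shoehorn away in the slotted rack on the hall bench. First slide the brass comb keeper by its red grip fully open to its stop; then slide each shoehorn level, blade first, into an empty slot until its tip is fully home against the back; finally slide the keeper back to its locked stop, so that its teeth stand in front of the studs. Leave the button box, shoe trees and cat doorstop where they are.

Things in the scene. Friction and masses are not known exactly. Their poses are not given: they have to be found in the camera images.
- rack: Fixed pale wood rack: tray 200 (x) x 310 (y) x 12 mm high, origin at the centre of its underside. Local +x points into the slots, away from the robot; +y to the robot's left. Four slots along local x at y = -105, -35, 35, 105 mm. Tray front edge x = -100, mouths x = 33, back wall x = 85 mm. Two brass keeper guides, x -12 to 22, 10 mm wide, 51 mm high, at y = -70 and 145 mm.
- keeper (a joint): Slide of the brass comb keeper along rack +y: 0 = locked stop, 0.040 m = open stop. Needs 2 N, stays where left. Bar 280 mm long over the tray at rack x = -1 to 11 mm, z 35 to 43 mm. Four teeth 14 mm wide hang to z = 21 mm: locked, on the slot centre lines, just in front of (robot side, 6 mm gap) the studs of seated shoehorns; open, between the slots, so studs pass under the bar.
- keeper_grip (a point): Middle of the red grip block on the keeper bar, 62 mm above the bench. The block is 18 x 18 mm in plan, from z = 43 to 77 mm. It lies at rack local x = 5 mm, y = keeper value.
- slot1 (a point): Slot 1: where a blade tip rests when fully home, on the slot floor at the middle of the back wall (rack local 85, -105, 12 mm). The slot is a level channel 52 mm deep, 44 mm wide, 9 mm high (z 12 to 21 mm); 10 mm lips (top z = 28 mm) overhang both sides, so a blade enters only from the mouth, slid level.
- slot2 (a point): Slot 2: where a blade tip rests when fully home, on the slot floor at the middle of the back wall (rack local 85, -35, 12 mm). The slot is a level channel 52 mm deep, 44 mm wide, 9 mm high (z 12 to 21 mm); 10 mm lips (top z = 28 mm) overhang both sides, so a blade enters only from the mouth, slid level.
- slot3 (a point): Slot 3: where a blade tip rests when fully home, on the slot floor at the middle of the back wall (rack local 85, 35, 12 mm). The slot is a level channel 52 mm deep, 44 mm wide, 9 mm high (z 12 to 21 mm); 10 mm lips (top z = 28 mm) overhang both sides, so a blade enters only from the mouth, slid level.
- slot4 (a point): Slot 4: where a blade tip rests when fully home, on the slot floor at the middle of the back wall (rack local 85, 105, 12 mm). The slot is a level channel 52 mm deep, 44 mm wide, 9 mm high (z 12 to 21 mm); 10 mm lips (top z = 28 mm) overhang both sides, so a blade enters only from the mouth, slid level.
- horn1: Flat shoehorn, 0.14 kg, may be absent. Origin: centre of the black handle's underside; x to the blade tip, z up. Handle 90 (x -45 to 45) x 20 wide x 24 mm high; metal neck 18 wide, 4 mm thick, x 45 to 80; blade 40 wide, 4 mm thick (z 0 to 4), x 80 to 150, corners cut 12 mm at the tip; brass stud 12 mm across at x = 88, up to z = 18 mm. Centre of mass near x = 22 mm.
- horn1_tip (a point): Foremost point of this shoehorn's blade, at its underside (x = 150 mm).
- horn2: Flat shoehorn, 0.14 kg, may be absent. Origin: centre of the black handle's underside; x to the blade tip, z up. Handle 90 (x -45 to 45) x 20 wide x 24 mm high; metal neck 18 wide, 4 mm thick, x 45 to 80; blade 40 wide, 4 mm thick (z 0 to 4), x 80 to 150, corners cut 12 mm at the tip; brass stud 12 mm across at x = 88, up to z = 18 mm. Centre of mass near x = 22 mm.
- horn2_tip (a point): Foremost point of this shoehorn's blade, at its underside (x = 150 mm).
- horn3: Flat shoehorn, 0.14 kg, may be absent. Origin: centre of the black handle's underside; x to the blade tip, z up. Handle 90 (x -45 to 45) x 20 wide x 24 mm high; metal neck 18 wide, 4 mm thick, x 45 to 80; blade 40 wide, 4 mm thick (z 0 to 4), x 80 to 150, corners cut 12 mm at the tip; brass stud 12 mm across at x = 88, up to z = 18 mm. Centre of mass near x = 22 mm.
- horn3_tip (a point): Foremost point of this shoehorn's blade, at its underside (x = 150 mm).
- horn4: Flat shoehorn, 0.14 kg, may be absent. Origin: centre of the black handle's underside; x to the blade tip, z up. Handle 90 (x -45 to 45) x 20 wide x 24 mm high; metal neck 18 wide, 4 mm thick, x 45 to 80; blade 40 wide, 4 mm thick (z 0 to 4), x 80 to 150, corners cut 12 mm at the tip; brass stud 12 mm across at x = 88, up to z = 18 mm. Centre of mass near x = 22 mm.
- horn4_tip (a point): Foremost point of this shoehorn's blade, at its underside (x = 150 mm).
- button_box: Bystander: round horn box with lid, 86 mm across, 58 mm high, origin under its centre.
- shoe_tree: Bystander: the nearer of a pair of black shoe trees, 265 mm long along its x (-140 to 125), 64 mm wide, 52 mm high, origin on the underside.
- cat_doorstop: Bystander: iron cat doorstop, 110 x 70 mm, 156 mm high, 2.2 kg, origin under its centre.
Things that resemble listed ones, but are neither listed nor needed, are in the scene too. Leave any blue or purple look-alike of the horn4 alone. What is shaped like the horn2 but pink is not meant.

How it is judged:
By the outcome, as a careful person would: the job done as asked, in the order asked, and still so for the second after the job is handed in, with the robot touching nothing.
Of horn1, horn2, horn3, horn4 only 3 to 4 are there at a start; the rules pass over those that are not, and their reading is None.
At some moment in a run one of horn1, horn2, horn3, horn4 may be knocked a few centimetres aside while the robot is not near it.
Once in a run the grip may slacken for a moment while it holds something.
It also fails if it takes over 210 s, if anything falls off the work surface, if the arm or the gripper's body presses on something with over 40 N, if the wrist force passes 120 N, or if a joint passes its speed limit or range.

## Robot

A 6-joint arm with a two-finger parallel gripper is mounted at the origin on the work surface. World frame = base frame: x ahead of the robot, y to its left, z up, the work surface at z = 0. Lengths are in m, angles in degrees, forces in N, time in s.
With the tool pointing down it reaches from about 0.3 to 0.825 m from the base axis. Payload 5.4 kg.
Tool frame: the origin (TCP) lies at the very end of the fingers, on their centre line; the grasp point (between the pads) lies 19 mm behind it; z points along the fingers, y is the line along which they close (so a half turn about z gives the same grasp; the last joint's range is limited). The gripper opens to 92 mm and grips with 3 to 60 N. Pads are 20 mm wide; open, the fingers measure 128 mm over their backs; the gripper's body (75 mm by 189 mm) begins 69 mm behind the grasp point.
Start: joints at [-77.928, 9.076, 91.501, -0, 79.423, -12.038], TCP at [0.235, -0.525, 0.215] pointing down, gripper open.
Joint ranges: [-166.64, 166.64], [-54.1, 131.32], [10.49, 154.53], [-73.88, 253.88], [9.74, 151.15], [-171.62, 171.62]. Speed limits (degrees/s): [147.25, 147.25, 180, 180, 180, 180].

## Interface

Orientations are given as a 3x3 rotation matrix whose columns are the frame's x, y, z axes.
In Python, from rig import readout, viewer, ticket gives the robot as it stands.
- The arm moves only by the tool servo_tool, never from a script. Its argument "steps" is a list of rows, each an object of numbers: "x", "y", "z": the shift along the tool's x, y, z in units of 0.6 m (1.0 is 0.6 m); "wx", "wy", "wz": the turn, a rotation vector about the tool's x, y, z in units of 2 rad (1.0 is 2 rad). A call has 1 to 5 rows; each row is the pose to reach, as a shift and turn from the pose commanded when the call began, along the tool's axes at that moment; what a row does not reach only later rows make up. A row lasts 1/12 s, in which the tool goes at most 41.7 mm and 7.16 degrees, less where a joint would pass 70% of its speed; a pose out of reach is approached as far as the arm can. A call with a number of a shift or a turn outside -1 to 1 is refused whole. A call with a gripper value outside its range is refused whole. "fingers" is the opening, from -1 (shut) to 1 (fully open), set as the call begins (left out, the last holds). The fingers move at their own pace and stop on an object; "newtons" is the grip in N (left out, the last holds). Time passes only in rows, so rows that repeat a pose let the fingers close. It gives the time, the measured TCP pose, the force, the opening and the grip force at its end, in the units of the state.
- readout.get_state(): the state, without advancing time (a new reading comes with each control period).
- viewer.get_image(name): name is "scene" or "top"; returns a dict with "pixels" (384x512x3 uint8, blue, green, red), "range_z" (384x512 float32, m along the optical axis (not along the pixel's ray), 0 where there is no reading), "intrinsics" (3x3 intrinsics, pixels), "rvec" (rotation vector, rad) and "tvec" (3), from world to camera coordinates, as OpenCV has them. Camera axes: x right, y down, z forward; pixel columns grow to the right and rows downward; lengths in m; the calibration is good to about 2 mm. A picture is of the moment at which its call begins.
- ticket.close_job(): hands the job in; it is judged then, once.
The state is a dict: "time": time; "joint_pos": joint angles; "qvel": joint speeds; "tau": joint torques, N m; "position": TCP position; "ee_rot": TCP orientation; "force": force on the tool from outside, world axes, zero at the start; "wrist_torque": the same for the moment, N m; "opening": finger opening in m; "gripper_force": force on a finger pad.
Only numpy, scipy, OpenCV 4.12 (cv2) and the standard library are available. Lean on these libraries where they do the work, as an engineer would, in place of code of your own. Each camera call takes 0.05 s, during which the arm holds its last target. There are 200 camera calls.

## Working session

There is one attempt and no reset: what is moved stays moved. The work goes in short steps, Python scripts to look and compute and a tool call to move; the robot and the scene stay as the last step left them, time stands still between calls to the robot, and variables do not carry over. Pictures are saved under pics/ and viewed, at most 14 in all, crops included, and the job is handed in when it is done.

Besides the shell and the picture viewer there is one more tool, called after ">>>" as name(argument=value, ...) on one line, values as JSON. servo_tool: Moves the arm, as the interface text tells. Its arguments: {"type":"object","properties":{"steps":{"type":"array"},"fingers":{"type":"number"},"newtons":{"type":"number"}},"required":["steps"]}

```bash
ls; mkdir -p pics
cat > h.py <<'E'
import numpy as np, cv2
from rig import readout, viewer, ticket
def shot(name, fn=None):
    im=viewer.get_image(name)
    if fn: cv2.imwrite('pics/'+fn, im['pixels'])
    return im
def cloud(im):
    d=im['range_z'].astype(float); K=np.array(im['intrinsics']); R=cv2.Rodrigues(np.array(im['rvec'],float))[0]; t=np.array(im['tvec'],float).ravel()
    v,u=np.mgrid[:d.shape[0],:d.shape[1]]
    c=np.stack([(u-K[0,2])/K[0,0]*d,(v-K[1,2])/K[1,1]*d,d],-1)
    w=(c-t)@R; w[d==0]=np.nan
    return w
E
python3 - <<'E'
from h import *
s=readout.get_state(); print({k:np.round(v,4).tolist() for k,v in s.items()})
a=shot('top','top1.png'); b=shot('scene','scene1.png')
for i in (a,b): print(i['intrinsics'],i['rvec'],i['tvec'])
np.savez('a.npz',w=cloud(a),p=a['pixels']); np.savez('b.npz',w=cloud(b),p=b['pixels'])
E
```

```text
pics
{'time': 0.0, 'joint_pos': [-77.9299, 9.1117, 91.5722, 0.0023, 79.4226, -12.0381], 'qvel': [-0.0256, 0.0526, -0.094, -0.0216, -0.0153, 0.0054], 'tau': [0.0, -38.5575, -32.2107, 0.0702, 0.0378, -0.0001], 'position': [0.2347, -0.5242, 0.2136], 'ee_rot': [[0.9128, 0.4085, -0.0004], [0.4085, -0.9128, 0.0018], [0.0004, -0.0018, -1.0]], 'force': [-0.2382, 0.5342, 0.2266], 'wrist_torque': [0.0178, 0.0295, -0.0043], 'gripper_force': 0.0, 'opening': 0.0919}
[[377.20650315   0.         257.82544405]
 [  0.         377.20650315 192.73737803]
 [  0.           0.           1.        ]] [ 2.15066952 -2.18612614  0.0780096 ] [-0.02295699  0.56245639  1.17144332]
[[445.15501098   0.         263.19432519]
 [  0.         445.15501098 191.89784375]
 [  0.           0.           1.        ]] [ 1.09060026  2.25514257 -1.11346452] [ 0.35721524 -0.19337025  1.93625293]
```

View pics/top1.png

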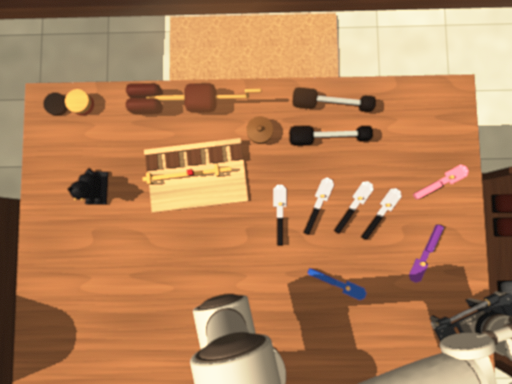

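View pics/scene1.png

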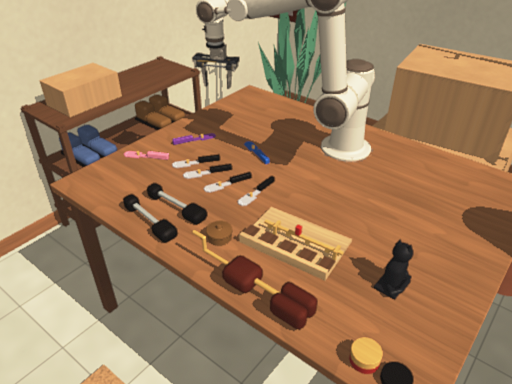

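Top view: four black-handled, white-bladed horns at about (280,214), (319,206), (354,207), (381,213). The pink, purple and blue ones are decoys. The rack is at (197,175) with all four slots empty, and the red grip is at (190,172).

```bash
cat >> h.py <<'E'
def horns(w,p):
    p=p.astype(int); hsv=cv2.cvtColor(p.astype(np.uint8),cv2.COLOR_BGR2HSV)
    x,y,z=np.moveaxis(w,-1,0)
    reg=(x>0.2)&(x<0.75)&(y<0.6)&(y>-0.8)&(z<0.06)
    dark=((p.max(-1)<60)&reg&(z>0.012)).astype(np.uint8)
    n,l,st,_=cv2.connectedComponentsWithStats(dark)
    out=[]
    for i in range(1,n):
        if 30<st[i,4]<400:
            q=w[l==i]; out.append((i,st[i,4],q))
    return out
E
python3 - <<'E'
from h import *
for f in 'ab':
    d=np.load(f+'.npz'); w,p=d['w'],d['p']
    print(f)
    for i,n,q in horns(w,p):
        xy=q[:,:2]; (c,s,a)=cv2.minAreaRect((xy*1000).astype(np.float32))
        print(n,np.round(q.mean(0),4),np.round(np.median(q[:,2]),4),np.round(c,1),np.round(s,1),round(a,1))
    r=(w[...,0]>.35)&(w[...,0]<.75)&(w[...,1]>-.05)&(w[...,1]<.35)&(w[...,2]>0.006)&(w[...,2]<.1)
    q=w[r]; print(q.min(0),q.max(0),len(q)); print(np.histogram(q[:,2],bins=np.arange(0.005,.1,.005)))
    red=(p[...,2].astype(int)>150)&(p[...,1]<70)&(p[...,0]<70)
    print('red',red.sum(),np.round(w[red].mean(0),4),np.round(w[red].min(0),4),np.round(w[red].max(0),4))
    if f=='a':
        cv2.imwrite('pics/crop1.png',np.hstack([cv2.resize(p[125:225,130:265],None,fx=5,fy=5,interpolation=cv2.INTER_CUBIC)]))
E
```

```text
a
135 [ 0.7353 -0.3707  0.0468] 0.049 [ 736.2 -372.1] [44.  25.4] 88.8
274 [ 0.7311 -0.1734  0.043 ] 0.0441 [ 731.8 -173.5] [36.3 73.4] 0.0
258 [0.5779 0.4807 0.0318] 0.0301 [592.2 486.8] [ 54.7 108.4] 89.1
120 [ 0.4696 -0.1987  0.0243] 0.0244 [ 469.9 -198.6] [14.7 79.5] 65.2
137 [ 0.4693 -0.3014  0.0244] 0.0245 [ 469.4 -301.7] [16.9 83.8] 52.8
146 [ 0.4479 -0.3862  0.0243] 0.0244 [ 447.8 -386.4] [17.8 82.2] 51.7
123 [ 0.4396 -0.0996  0.0243] 0.0242 [438.8 -99.9] [12.9 78.1] 88.8
[ 0.35719262 -0.04856579  0.00601595] [0.74987128 0.34781967 0.08095228] 6257
(array([ 836, 2810,  396,  185,  828,  504,  223,  283,   99,   49,    6,
          0,    3,   11,   22,    2,    0,    0]), array([0.005, 0.01 , 0.015, 0.02 , 0.025, 0.03 , 0.035, 0.04 , 0.045,
       0.05 , 0.055, 0.06 , 0.065, 0.07 , 0.075, 0.08 , 0.085, 0.09 ,
       0.095]))
red 16 [0.6237 0.1727 0.0759] [0.6184 0.1666 0.0707] [0.6284 0.1793 0.081 ]
b
80 [ 0.4555 -0.3814  0.021 ] 0.0216 [ 456.9 -382.1] [21.  82.2] 54.8
88 [ 0.4794 -0.2974  0.021 ] 0.0216 [ 477.2 -297.3] [18.5 81.9] 56.0
93 [ 0.4794 -0.1928  0.021 ] 0.0219 [ 478.2 -191.7] [23.8 81.6] 63.3
91 [ 0.4496 -0.0917  0.0219] 0.0226 [444.7 -92.5] [19.6 86.5] 83.8
33 [ 0.7434 -0.3587  0.0506] 0.0518 [ 744.6 -363.7] [14.3 34.2] 11.7
118 [ 0.7381 -0.1551  0.0414] 0.0454 [ 736.8 -164.1] [68.9 24.8] 89.1
[ 0.35141726 -0.04995021  0.00600357] [0.74983694 0.34832098 0.08195694] 4491
(array([ 347, 1400,  677,  156,  538,  564,  328,  228,  135,   58,   14,
          8,    6,   10,   15,    7,    0,    0]), array([0.005, 0.01 , 0.015, 0.02 , 0.025, 0.03 , 0.035, 0.04 , 0.045,
       0.05 , 0.055, 0.06 , 0.065, 0.07 , 0.075, 0.08 , 0.085, 0.09 ,
       0.095]))
red 59 [0.7846 0.4176 0.0357] [0.6246 0.1745 0.0019] [0.9045 0.5871 0.0802]
```

View pics/crop1.png

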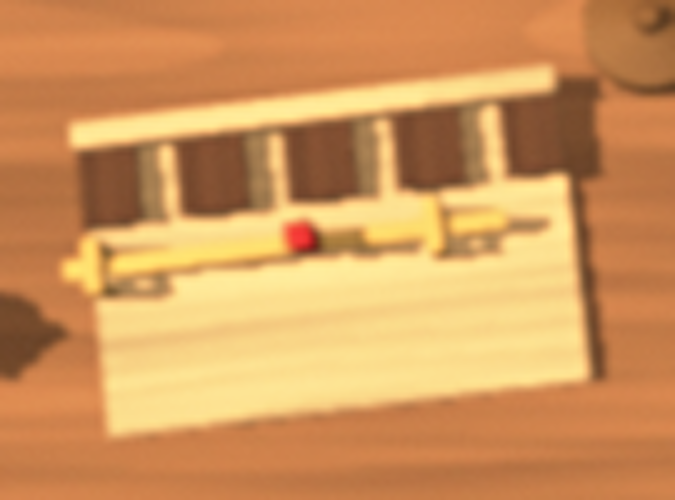

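```bash
cat >> h.py <<'E'
from scipy.optimize import minimize
from scipy.ndimage import map_coordinates
def T(x,y,a,P):
    c,s=np.cos(a),np.sin(a); P=np.asarray(P,float)
    return np.c_[x+c*P[:,0]-s*P[:,1], y+s*P[:,0]+c*P[:,1], P[:,2]]
def proj(im,P): return cv2.projectPoints(np.asarray(P,float),np.array(im['rvec'],float),np.array(im['tvec'],float),np.array(im['intrinsics'],float),None)[0][:,0]
def campos(im): return -cv2.Rodrigues(np.array(im['rvec'],float))[0].T@np.array(im['tvec'],float).ravel()
def seg(p,q,n=60): return np.linspace(p,q,n)
def edgefit(im,segs,x0,sig=1.0,scale=(.004,.004,.03)):
    """segs: list of (pts local Nx3, outward local 2D normal); maximise bright-inside minus outside"""
    g=cv2.GaussianBlur(im['pixels'].astype(np.float32),(0,0),sig).sum(-1)
    def cost(v):
        t=0
        for P,n in segs:
            n=np.array([n[0],n[1],0])*.002
            A=proj(im,T(*v,P-n)); B=proj(im,T(*v,P+n))
            t+=(map_coordinates(g,A.T[::-1],order=1)-map_coordinates(g,B.T[::-1],order=1)).mean()
        return -t
    sim=np.array([x0]+[np.array(x0)+np.eye(3)[i]*scale[i] for i in range(3)])
    r=minimize(cost,x0,method='Nelder-Mead',options=dict(initial_simplex=sim,xatol=1e-5,fatol=1e-3,maxiter=600))
    return r.x,-r.fun
def racksegs():
    z=.012
    S=[(seg((-.1,-.15,z),(-.1,.15,z)),(-1,0)),
       (seg((-.095,-.155,z),(.03,-.155,z)),(0,-1)),
       (seg((-.095,.155,z),(-.02,.155,z)),(0,1))]
    return S
def hornsegs():
    z=.002
    return [(seg((.09,-.02,z),(.138,-.02,z)),(0,-1)),(seg((.09,.02,z),(.138,.02,z)),(0,1)),
            (seg((.15,-.008,z),(.15,.008,z)),(1,0)),(seg((.08,-.018,z),(.08,-.011,z)),(-1,0)),(seg((.08,.018,z),(.08,.011,z)),(-1,0)),
            (seg((-.045,-.01,.024),(-.045,.01,.024))*1,(1,0)),
            (seg((-.04,-.01,.024),(.04,-.01,.024)),(0,1)),(seg((-.04,.01,.024),(.04,.01,.024)),(0,-1))]
def fithorns(im):
    w=cloud(im); res=[]
    for i,n,q in horns(w,im['pixels']):
        if q[:,0].max()>.56 or n<60: continue
        (c,s,a)=cv2.minAreaRect((q[:,:2]*1000).astype(np.float32))
        m=q[:,:2].mean(0); u=np.linalg.svd(q[:,:2]-m)[2][0]; u=u*np.sign(u[0])
        v,f=edgefit(im,hornsegs(),(m[0],m[1],np.arctan2(u[1],u[0])))
        res.append((v,f,m))
    return sorted(res,key=lambda r:-r[0][1])
E
python3 - <<'E'
from h import *
a=shot('top')
print('cam',campos(a))
for x0 in [(.62,.165,.115),(.615,.16,.1)]:
    v,f=edgefit(a,racksegs(),x0); print(np.round(v,4),np.degrees(v[2]),f)
g=T(*v,[[.005,0,.077],[.033,-.105,.012]]);print(g)
img=cv2.resize(a['pixels'][120:260,125:425],None,fx=2.6,fy=2.6,interpolation=cv2.INTER_CUBIC)
def dr(P,c):
    q=(proj(a,P)+.5-[125,120])*2.6-.5
    cv2.polylines(img,[np.round(q*16).astype(np.int32)],True,c,1,cv2.LINE_AA,4)
dr(T(*v,[[-.1,-.155,.012],[-.1,.155,.012],[.033,.155,.012],[.033,-.155,.012]]),(255,0,0))
for y in (-.105,-.035,.035,.105): dr(T(*v,[[.033,y-.012,.028],[.033,y+.012,.028],[.085,y+.012,.028],[.085,y-.012,.028]]),(0,255,0))
dr(T(*v,[[-.004,-.009,.077],[-.004,.009,.077],[.014,.009,.077],[.014,-.009,.077]]),(255,255,0))
for h,f,m in fithorns(a):
    print(np.round(h,4),np.round(np.degrees(h[2]),1),round(f),np.round(m,4))
    dr(T(*h,[[-.045,-.01,.024],[-.045,.01,.024],[.045,.01,.024],[.045,-.01,.024]]),(0,0,255))
    dr(T(*h,[[.08,-.02,.004],[.08,.02,.004],[.138,.02,.004],[.15,.008,.004],[.15,-.008,.004],[.138,-.02,.004]]),(0,0,255))
cv2.imwrite('pics/fit1.png',img)
E
```

```text
cam [ 0.45647027 -0.05078724  1.21582039]
[0.6232 0.1656 0.0989] 5.668445944808638 267.957763671875
[0.6232 0.1656 0.0988] 5.663313044413917 267.95782470703125
[[0.62815755 0.16609119 0.077     ]
 [0.66638255 0.06436681 0.012     ]]
[ 0.44   -0.0988 -0.0216] -1.2 685 [ 0.44   -0.0997]
[ 0.4707 -0.1987 -0.4393] -25.2 720 [ 0.4699 -0.1989]
[ 0.4707 -0.3019 -0.6467] -37.1 736 [ 0.4696 -0.3015]
[ 0.4491 -0.387  -0.6786] -38.9 747 [ 0.448  -0.3861]
```

View pics/fit1.png

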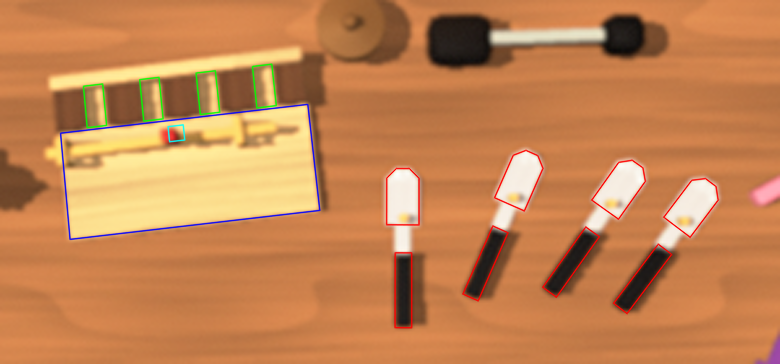

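Horn fits overlay well, and the four bright strips match the slot openings, so the rack pose is good. The red grip sits about 5 mm to +y of local 0. I'll plan the keeper move next.

```bash
cat >> h.py <<'E'
from scipy.spatial.transform import Rotation as Ro
RACK=(.6232,.1656,.0989)
def Rd(deg):
    c,s=np.cos(np.radians(deg)),np.sin(np.radians(deg)); return np.array([[c,s,0],[s,-c,0],[0,0,-1.]])
def rk(x,y): return T(*RACK,[[x,y,0]])[0,:2]
def plan(wps,start=None):
    """wps: (x,y,z,yawdeg); prints x y z wx wy wz units per call, rows needed"""
    s=readout.get_state(); p=np.array(s['position']); R=np.array(s['ee_rot'])
    print('t',round(s['time'],1),'pos',np.round(p,4),'yaw',round(np.degrees(np.arctan2(R[1,0],R[0,0])),2),'open',round(s['opening'],4),'F',np.round(s['force'],1),'g',round(s['gripper_force'],1))
    for W in wps:
        t=np.array(W[:3]); r=Ro.from_matrix(R.T@Rd(W[3])).as_rotvec(); d=t-p
        n=int(max(np.ceil(np.linalg.norm(d)/.2),np.ceil(np.degrees(np.linalg.norm(r))/34),1))
        for k in range(n):
            R1=R@Ro.from_rotvec(r/n).as_matrix()
            sh=R.T@d/n/.6
            rows=max(np.linalg.norm(d/n)/.0417,np.degrees(np.linalg.norm(r/n))/7.16)
            print('  ',dict(zip(['x','y','z','wx','wy','wz'],np.round(np.r_[sh,r/n/2],4).tolist())),'rows',round(rows,1))
            R=R1
        p=t
E
python3 - <<'E'
from h import *
x,y=rk(.005,.005)
print(x,y); plan([(x,y,.17,5.67),(x,y,.05,5.67)])
E
```

```text
0.6276818726407509 0.17106926115961635
t 0.1 pos [ 0.2348 -0.5244  0.2139] yaw 24.11 open 0.0919 F [-0.9 -1.2  0.1] g 0.0
   {'x': 0.2678, 'y': -0.1976, 'z': 0.0186, 'wx': -0.0002, 'wy': -0.0, 'wz': 0.0402} rows 4.8
   {'x': 0.2511, 'y': -0.2185, 'z': 0.0185, 'wx': -0.0002, 'wy': -0.0, 'wz': 0.0402} rows 4.8
   {'x': 0.2327, 'y': -0.238, 'z': 0.0185, 'wx': -0.0002, 'wy': -0.0, 'wz': 0.0402} rows 4.8
   {'x': 0.2128, 'y': -0.2559, 'z': 0.0184, 'wx': -0.0002, 'wy': -0.0, 'wz': 0.0402} rows 4.8
   {'x': -0.0, 'y': 0.0, 'z': 0.2, 'wx': -0.0, 'wy': 0.0, 'wz': -0.0} rows 2.9
```

>>> servo_tool(steps=[{"x": 0.2678,"y": -0.1976,"z": 0.0186,"wz": 0.0402},{"x": 0.2678,"y": -0.1976,"z": 0.0186,"wz": 0.0402},{"x": 0.2678,"y": -0.1976,"z": 0.0186,"wz": 0.0402},{"x": 0.2678,"y": -0.1976,"z": 0.0186,"wz": 0.0402},{"x": 0.2678,"y": -0.1976,"z": 0.0186,"wz": 0.0402}], fingers=0.3, newtons=20)

```text
$.steps[0]: bad value
```

>>> servo_tool(steps=[{"x": 0.2511,"y": -0.2185,"z": 0.0185,"wz": 0.0402},{"x": 0.2511,"y": -0.2185,"z": 0.0185,"wz": 0.0402},{"x": 0.2511,"y": -0.2185,"z": 0.0185,"wz": 0.0402},{"x": 0.2511,"y": -0.2185,"z": 0.0185,"wz": 0.0402},{"x": 0.2511,"y": -0.2185,"z": 0.0185,"wz": 0.0402}])

```text
$.steps[0]: bad value
```

>>> servo_tool(steps=[{"x": 0.2327,"y": -0.238,"z": 0.0185,"wz": 0.0402},{"x": 0.2327,"y": -0.238,"z": 0.0185,"wz": 0.0402},{"x": 0.2327,"y": -0.238,"z": 0.0185,"wz": 0.0402},{"x": 0.2327,"y": -0.238,"z": 0.0185,"wz": 0.0402},{"x": 0.2327,"y": -0.238,"z": 0.0185,"wz": 0.0402}])

```text
$.steps[0]: bad value
```

>>> servo_tool(steps=[{"x": 0.2128,"y": -0.2559,"z": 0.0184,"wz": 0.0402},{"x": 0.2128,"y": -0.2559,"z": 0.0184,"wz": 0.0402},{"x": 0.2128,"y": -0.2559,"z": 0.0184,"wz": 0.0402},{"x": 0.2128,"y": -0.2559,"z": 0.0184,"wz": 0.0402},{"x": 0.2128,"y": -0.2559,"z": 0.0184,"wz": 0.0402}])

```text
$.steps[0]: bad value
```

>>> servo_tool(steps=[{"x": 0.2678,"y": -0.1976,"z": 0.0186,"wx": 0,"wy": 0,"wz": 0.0402},{"x": 0.2678,"y": -0.1976,"z": 0.0186,"wx": 0,"wy": 0,"wz": 0.0402},{"x": 0.2678,"y": -0.1976,"z": 0.0186,"wx": 0,"wy": 0,"wz": 0.0402},{"x": 0.2678,"y": -0.1976,"z": 0.0186,"wx": 0,"wy": 0,"wz": 0.0402},{"x": 0.2678,"y": -0.1976,"z": 0.0186,"wx": 0,"wy": 0,"wz": 0.0402}], fingers=0.3, newtons=20)

```text
time: 0.57
position: [0.3338, -0.3482, 0.2029]
ee_rot: [[0.942, 0.334, -0.0], [0.334, -0.942, 0.001], [0.0, -0.001, -1.0]]
force: [0.6, -0.6, -0.7]
opening: 0.0613
gripper_force: 0.0
```

All six keys are required.

>>> servo_tool(steps=[{"x": 0.2511,"y": -0.2185,"z": 0.0185,"wx": 0,"wy": 0,"wz": 0.0402},{"x": 0.2511,"y": -0.2185,"z": 0.0185,"wx": 0,"wy": 0,"wz": 0.0402},{"x": 0.2511,"y": -0.2185,"z": 0.0185,"wx": 0,"wy": 0,"wz": 0.0402},{"x": 0.2511,"y": -0.2185,"z": 0.0185,"wx": 0,"wy": 0,"wz": 0.0402},{"x": 0.2511,"y": -0.2185,"z": 0.0185,"wx": 0,"wy": 0,"wz": 0.0402}])

```text
time: 0.98
position: [0.432, -0.1743, 0.192]
ee_rot: [[0.966, 0.258, 0.0], [0.258, -0.966, 0.001], [0.0, -0.001, -1.0]]
force: [1.1, -0.4, 0.2]
opening: 0.0597
gripper_force: 0.0
```

>>> servo_tool(steps=[{"x": 0.2327,"y": -0.238,"z": 0.0185,"wx": 0,"wy": 0,"wz": 0.0402},{"x": 0.2327,"y": -0.238,"z": 0.0185,"wx": 0,"wy": 0,"wz": 0.0402},{"x": 0.2327,"y": -0.238,"z": 0.0185,"wx": 0,"wy": 0,"wz": 0.0402},{"x": 0.2327,"y": -0.238,"z": 0.0185,"wx": 0,"wy": 0,"wz": 0.0402},{"x": 0.2327,"y": -0.238,"z": 0.0185,"wx": 0,"wy": 0,"wz": 0.0402}])

```text
time: 1.4
position: [0.5301, -0.0003, 0.1808]
ee_rot: [[0.984, 0.18, -0.0], [0.18, -0.984, 0.001], [-0.0, -0.001, -1.0]]
force: [-0.2, -0.2, -1.2]
opening: 0.0598
gripper_force: 0.0
```

>>> servo_tool(steps=[{"x": 0.2128,"y": -0.2559,"z": 0.0184,"wx": 0,"wy": 0,"wz": 0.0402},{"x": 0.2128,"y": -0.2559,"z": 0.0184,"wx": 0,"wy": 0,"wz": 0.0402},{"x": 0.2128,"y": -0.2559,"z": 0.0184,"wx": 0,"wy": 0,"wz": 0.0402},{"x": 0.2128,"y": -0.2559,"z": 0.0184,"wx": 0,"wy": 0,"wz": 0.0402},{"x": 0.2128,"y": -0.2559,"z": 0.0184,"wx": 0,"wy": 0,"wz": 0.0402}])

```text
time: 1.82
position: [0.6282, 0.1736, 0.1694]
ee_rot: [[0.995, 0.1, -0.001], [0.1, -0.995, 0.0], [-0.001, -0.0, -1.0]]
force: [0.5, -1.3, 0.2]
opening: 0.0599
gripper_force: 0.0
```

Run:
```python
from h import *
x,y=rk(.005,.005)
plan([(x,y,.05,5.67)])
```

```text
t 1.8 pos [0.6282 0.1736 0.1694] yaw 5.76 open 0.0599 F [ 0.5 -1.3  0.2] g 0.0
   {'x': -0.0012, 'y': 0.0042, 'z': 0.199, 'wx': -0.0002, 'wy': 0.0003, 'wz': 0.0008} rows 2.9
```

>>> servo_tool(steps=[{"x": -0.0012,"y": 0.0042,"z": 0.07,"wx": 0,"wy": 0,"wz": 0.0008},{"x": -0.0012,"y": 0.0042,"z": 0.14,"wx": 0,"wy": 0,"wz": 0.0008},{"x": -0.0012,"y": 0.0042,"z": 0.199,"wx": 0,"wy": 0,"wz": 0.0008},{"x": -0.0012,"y": 0.0042,"z": 0.199,"wx": 0,"wy": 0,"wz": 0.0008}])

```text
time: 2.15
position: [0.6258, 0.1682, 0.0461]
ee_rot: [[0.995, 0.098, -0.004], [0.098, -0.995, -0.0], [-0.004, -0.0, -1.0]]
force: [-0.3, 0.0, 1.3]
opening: 0.0597
gripper_force: 0.0
```

>>> servo_tool(steps=[{"x": 0,"y": 0,"z": 0,"wx": 0,"wy": 0,"wz": 0},{"x": 0,"y": 0,"z": 0,"wx": 0,"wy": 0,"wz": 0},{"x": 0,"y": 0,"z": 0,"wx": 0,"wy": 0,"wz": 0},{"x": 0,"y": 0,"z": 0,"wx": 0,"wy": 0,"wz": 0},{"x": 0,"y": 0,"z": 0,"wx": 0,"wy": 0,"wz": 0}], fingers=-1, newtons=15)

```text
time: 2.57
position: [0.6274, 0.1686, 0.0513]
ee_rot: [[0.995, 0.097, 0.001], [0.097, -0.995, 0.001], [0.001, -0.001, -1.0]]
force: [0.3, 1.6, 0.4]
opening: 0.0283
gripper_force: 0.9
```

>>> servo_tool(steps=[{"x": 0,"y": 0,"z": 0,"wx": 0,"wy": 0,"wz": 0},{"x": 0,"y": -0.01,"z": 0,"wx": 0,"wy": 0,"wz": 0},{"x": 0,"y": -0.02,"z": 0,"wx": 0,"wy": 0,"wz": 0},{"x": 0,"y": -0.03,"z": 0,"wx": 0,"wy": 0,"wz": 0},{"x": 0,"y": -0.03,"z": 0,"wx": 0,"wy": 0,"wz": 0}])

```text
time: 2.98
position: [0.6255, 0.1874, 0.0512]
ee_rot: [[0.995, 0.099, 0.001], [0.099, -0.995, 0.0], [0.001, -0.0, -1.0]]
force: [-1.2, 1.3, 3.2]
opening: 0.0178
gripper_force: 15.0
```

>>> servo_tool(steps=[{"x": 0,"y": -0.01,"z": 0,"wx": 0,"wy": 0,"wz": 0},{"x": 0,"y": -0.02,"z": 0,"wx": 0,"wy": 0,"wz": 0},{"x": 0,"y": -0.028,"z": 0,"wx": 0,"wy": 0,"wz": 0},{"x": 0,"y": -0.031,"z": 0,"wx": 0,"wy": 0,"wz": 0},{"x": 0,"y": -0.031,"z": 0,"wx": 0,"wy": 0,"wz": 0}])

```text
time: 3.4
position: [0.6236, 0.2057, 0.0512]
ee_rot: [[0.995, 0.098, 0.0], [0.098, -0.995, 0.001], [0.0, -0.001, -1.0]]
force: [-2.3, 0.3, 4.4]
opening: 0.0179
gripper_force: 15.0
```

>>> servo_tool(steps=[{"x": 0,"y": -0.002,"z": 0,"wx": 0,"wy": 0,"wz": 0},{"x": 0,"y": -0.004,"z": 0,"wx": 0,"wy": 0,"wz": 0},{"x": 0,"y": -0.005,"z": 0,"wx": 0,"wy": 0,"wz": 0},{"x": 0,"y": -0.005,"z": 0,"wx": 0,"wy": 0,"wz": 0}])

```text
time: 3.73
position: [0.6234, 0.208, 0.0512]
ee_rot: [[0.995, 0.098, 0.0], [0.098, -0.995, 0.0], [0.0, 0.0, -1.0]]
force: [-2.7, -1.9, 4.9]
opening: 0.0175
gripper_force: 15.0
```

>>> servo_tool(steps=[{"x": 0,"y": -0.003,"z": 0,"wx": 0,"wy": 0,"wz": 0},{"x": 0,"y": -0.006,"z": 0,"wx": 0,"wy": 0,"wz": 0},{"x": 0,"y": -0.008,"z": 0,"wx": 0,"wy": 0,"wz": 0},{"x": 0,"y": -0.008,"z": 0,"wx": 0,"wy": 0,"wz": 0}])

```text
time: 4.07
position: [0.6233, 0.209, 0.0512]
ee_rot: [[0.995, 0.098, -0.0], [0.098, -0.995, -0.006], [-0.001, 0.006, -1.0]]
force: [-2.0, -14.7, 6.9]
opening: 0.018
gripper_force: 15.0
```

>>> servo_tool(steps=[{"x": 0,"y": 0.008,"z": 0,"wx": 0,"wy": 0,"wz": 0},{"x": 0,"y": 0.008,"z": 0,"wx": 0,"wy": 0,"wz": 0},{"x": 0,"y": 0.008,"z": 0,"wx": 0,"wy": 0,"wz": 0},{"x": 0,"y": 0.008,"z": 0,"wx": 0,"wy": 0,"wz": 0}], fingers=0)

```text
time: 4.4
position: [0.623, 0.2082, 0.0503]
ee_rot: [[0.995, 0.098, -0.001], [0.098, -0.995, 0.001], [-0.001, -0.001, -1.0]]
force: [0.5, 1.0, -0.3]
opening: 0.0424
gripper_force: 0.0
```

>>> servo_tool(steps=[{"x": 0,"y": 0,"z": -0.06,"wx": 0,"wy": 0,"wz": 0},{"x": 0,"y": 0,"z": -0.12,"wx": 0,"wy": 0,"wz": 0},{"x": 0,"y": 0,"z": -0.15,"wx": 0,"wy": 0,"wz": 0}])

```text
time: 4.65
position: [0.6251, 0.2086, 0.145]
ee_rot: [[0.995, 0.098, 0.005], [0.098, -0.995, 0.001], [0.005, -0.001, -1.0]]
force: [-0.1, -1.1, 0.9]
opening: 0.0459
gripper_force: 0.0
```

Run:
```python
from h import *
a=shot('top','t2.png')
H=fithorns(a)
for h,f,m in H: print(np.round(h,4),round(np.degrees(h[2]),1),round(f))
h=H[0][0]; g=T(*h,[[.018,0,0]])[0]; d=np.degrees(h[2])
plan([(g[0],g[1],.1,d),(g[0],g[1],.004,d)])
```

```text
[ 0.44   -0.0988 -0.0219] -1.3 699
[ 0.4699 -0.1982 -0.4355] -25.0 662
[ 0.4706 -0.3013 -0.6488] -37.2 675
[ 0.4492 -0.3869 -0.68  ] -39.0 684
t 4.7 pos [0.6271 0.2089 0.1486] yaw 5.63 open 0.0461 F [1.6 0.5 1.4] g 0.0
   {'x': -0.1659, 'y': 0.2417, 'z': 0.0384, 'wx': -0.0004, 'wy': -0.0027, 'wz': 0.03} rows 4.3
   {'x': -0.1508, 'y': 0.2512, 'z': 0.0395, 'wx': -0.0004, 'wy': -0.0027, 'wz': 0.03} rows 4.3
   {'x': 0.0, 'y': 0.0, 'z': 0.16, 'wx': 0.0, 'wy': 0.0, 'wz': 0.0} rows 2.3
```

View pics/t2.png

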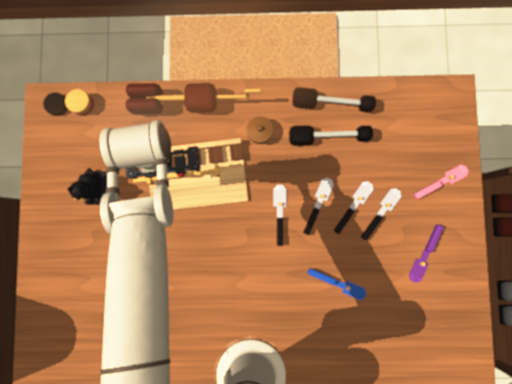

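>>> servo_tool(steps=[{"x": -0.1659,"y": 0.2417,"z": 0.0384,"wx": 0,"wy": 0,"wz": 0.03},{"x": -0.1659,"y": 0.2417,"z": 0.0384,"wx": 0,"wy": 0,"wz": 0.03},{"x": -0.1659,"y": 0.2417,"z": 0.0384,"wx": 0,"wy": 0,"wz": 0.03},{"x": -0.1659,"y": 0.2417,"z": 0.0384,"wx": 0,"wy": 0,"wz": 0.03},{"x": -0.1659,"y": 0.2417,"z": 0.0384,"wx": 0,"wy": 0,"wz": 0.03}])

```text
time: 5.12
position: [0.5348, 0.0506, 0.1156]
ee_rot: [[0.999, 0.035, -0.005], [0.035, -0.999, -0.001], [-0.005, 0.0, -1.0]]
force: [-0.6, -0.1, -0.4]
opening: 0.0463
gripper_force: 0.0
```

>>> servo_tool(steps=[{"x": -0.1508,"y": 0.2512,"z": 0.0395,"wx": 0,"wy": 0,"wz": 0.03},{"x": -0.1508,"y": 0.2512,"z": 0.0395,"wx": 0,"wy": 0,"wz": 0.03},{"x": -0.1508,"y": 0.2512,"z": 0.0395,"wx": 0,"wy": 0,"wz": 0.03},{"x": -0.1508,"y": 0.2512,"z": 0.0395,"wx": 0,"wy": 0,"wz": 0.03},{"x": -0.1508,"y": 0.2512,"z": 0.0395,"wx": 0,"wy": 0,"wz": 0.03}])

```text
time: 5.53
position: [0.4515, -0.1032, 0.093]
ee_rot: [[1.0, -0.026, -0.002], [-0.026, -1.0, -0.0], [-0.002, 0.0, -1.0]]
force: [0.2, 0.3, -0.1]
opening: 0.0458
gripper_force: 0.0
```

>>> servo_tool(steps=[{"x": 0,"y": 0,"z": 0,"wx": 0,"wy": 0,"wz": 0},{"x": 0,"y": 0,"z": 0.04,"wx": 0,"wy": 0,"wz": 0},{"x": 0,"y": 0,"z": 0.08,"wx": 0,"wy": 0,"wz": 0},{"x": 0,"y": 0,"z": 0.11,"wx": 0,"wy": 0,"wz": 0},{"x": 0,"y": 0,"z": 0.11,"wx": 0,"wy": 0,"wz": 0}])

```text
time: 5.95
position: [0.4519, -0.0975, 0.0248]
ee_rot: [[1.0, -0.021, -0.006], [-0.021, -1.0, 0.004], [-0.006, -0.004, -1.0]]
force: [-0.3, -0.3, -0.8]
opening: 0.046
gripper_force: 0.0
```

Run:
```python
from h import *
h=(.44,-.0988,-.0219); g=T(*h,[[.018,0,0]])[0]; d=np.degrees(h[2])
plan([(g[0],g[1],.004,d)])
```

```text
t 6.0 pos [ 0.4519 -0.0975  0.0248] yaw -1.2 open 0.046 F [-0.3 -0.3 -0.8] g 0.0
   {'x': 0.0104, 'y': 0.0027, 'z': 0.0345, 'wx': -0.0019, 'wy': 0.0029, 'wz': 0.0004} rows 0.5
```

>>> servo_tool(steps=[{"x": 0.006,"y": 0.002,"z": 0.012,"wx": 0,"wy": 0,"wz": 0},{"x": 0.006,"y": 0.002,"z": 0.024,"wx": 0,"wy": 0,"wz": 0},{"x": 0.006,"y": 0.002,"z": 0.032,"wx": 0,"wy": 0,"wz": 0},{"x": 0.006,"y": 0.002,"z": 0.032,"wx": 0,"wy": 0,"wz": 0},{"x": 0.006,"y": 0.002,"z": 0.032,"wx": 0,"wy": 0,"wz": 0}])

```text
time: 6.37
position: [0.4576, -0.1017, 0.0091]
ee_rot: [[1.0, -0.022, 0.0], [-0.022, -1.0, -0.0], [0.0, 0.0, -1.0]]
force: [-0.4, -0.6, -0.1]
opening: 0.0462
gripper_force: 0.0
```

Run:
```python
from h import *
h=(.44,-.0988,-.0219); g=T(*h,[[.018,0,0]])[0]; d=np.degrees(h[2])
plan([(g[0],g[1],.004,d)])
```

```text
t 6.4 pos [ 0.4576 -0.1017  0.0091] yaw -1.28 open 0.0462 F [-0.4 -0.6 -0.1] g 0.0
   {'x': 0.0005, 'y': -0.0043, 'z': 0.0085, 'wx': 0.0, 'wy': -0.0002, 'wz': -0.0002} rows 0.1
```

>>> servo_tool(steps=[{"x": 0,"y": -0.004,"z": 0.004,"wx": 0,"wy": 0,"wz": 0},{"x": 0,"y": -0.004,"z": 0.007,"wx": 0,"wy": 0,"wz": 0},{"x": 0,"y": -0.004,"z": 0.007,"wx": 0,"wy": 0,"wz": 0}])

```text
time: 6.62
position: [0.4572, -0.0993, 0.0046]
ee_rot: [[1.0, -0.022, -0.0], [-0.022, -1.0, 0.0], [-0.0, -0.0, -1.0]]
force: [-0.6, 1.0, 0.1]
opening: 0.0458
gripper_force: 0.0
```

>>> servo_tool(steps=[{"x": 0,"y": 0,"z": 0,"wx": 0,"wy": 0,"wz": 0},{"x": 0,"y": 0,"z": 0,"wx": 0,"wy": 0,"wz": 0},{"x": 0,"y": 0,"z": 0,"wx": 0,"wy": 0,"wz": 0},{"x": 0,"y": 0,"z": 0,"wx": 0,"wy": 0,"wz": 0},{"x": 0,"y": 0,"z": 0,"wx": 0,"wy": 0,"wz": 0}], fingers=-1, newtons=35)

```text
time: 7.03
position: [0.4574, -0.0993, 0.0048]
ee_rot: [[1.0, -0.023, 0.0], [-0.023, -1.0, 0.0], [0.0, -0.0, -1.0]]
force: [0.8, 0.9, 2.2]
opening: 0.0196
gripper_force: 35.0
```

>>> servo_tool(steps=[{"x": 0,"y": 0,"z": -0.02,"wx": 0,"wy": 0,"wz": 0},{"x": 0,"y": 0,"z": -0.06,"wx": 0,"wy": 0,"wz": 0},{"x": 0,"y": 0,"z": -0.1,"wx": 0,"wy": 0,"wz": 0},{"x": 0,"y": 0,"z": -0.12,"wx": 0,"wy": 0,"wz": 0},{"x": 0,"y": 0,"z": -0.12,"wx": 0,"wy": 0,"wz": 0}])

```text
time: 7.45
position: [0.4594, -0.1005, 0.0795]
ee_rot: [[1.0, -0.022, 0.005], [-0.022, -1.0, -0.003], [0.005, 0.003, -1.0]]
force: [-0.5, -0.2, -1.7]
opening: 0.02
gripper_force: 35.0
```

Run:
```python
from h import *
x,y=rk(-.16+.018,.105+.0015)
plan([(x,y,.075,5.67),(x,y,.03,5.67)])
```

```text
t 7.5 pos [ 0.4594 -0.1005  0.0795] yaw -1.28 open 0.02 F [-0.5 -0.2 -1.7] g 35.0
   {'x': 0.0032, 'y': -0.2986, 'z': 0.0029, 'wx': 0.0007, 'wy': -0.0013, 'wz': -0.0303} rows 4.3
   {'x': 0.0213, 'y': -0.2978, 'z': 0.0034, 'wx': 0.0007, 'wy': -0.0013, 'wz': -0.0303} rows 4.3
   {'x': 0.0, 'y': 0.0, 'z': 0.075, 'wx': -0.0, 'wy': -0.0, 'wz': -0.0} rows 1.1
```

>>> servo_tool(steps=[{"x": 0.0032,"y": -0.06,"z": 0,"wx": 0,"wy": 0,"wz": -0.0303},{"x": 0.0032,"y": -0.12,"z": 0,"wx": 0,"wy": 0,"wz": -0.0303},{"x": 0.0032,"y": -0.18,"z": 0,"wx": 0,"wy": 0,"wz": -0.0303},{"x": 0.0032,"y": -0.24,"z": 0,"wx": 0,"wy": 0,"wz": -0.0303},{"x": 0.0032,"y": -0.2986,"z": 0,"wx": 0,"wy": 0,"wz": -0.0303}])

```text
time: 7.87
position: [0.462, 0.0813, 0.0752]
ee_rot: [[0.999, 0.038, -0.002], [0.038, -0.999, 0.0], [-0.002, -0.0, -1.0]]
force: [0.3, -0.0, -1.1]
opening: 0.0197
gripper_force: 35.0
```

>>> servo_tool(steps=[{"x": 0.0213,"y": -0.06,"z": 0,"wx": 0,"wy": 0,"wz": -0.0303},{"x": 0.0213,"y": -0.12,"z": 0,"wx": 0,"wy": 0,"wz": -0.0303},{"x": 0.0213,"y": -0.18,"z": 0,"wx": 0,"wy": 0,"wz": -0.0303},{"x": 0.0213,"y": -0.24,"z": 0,"wx": 0,"wy": 0,"wz": -0.0303},{"x": 0.0213,"y": -0.2978,"z": 0,"wx": 0,"wy": 0,"wz": -0.0303}])

```text
time: 8.28
position: [0.4678, 0.2603, 0.0749]
ee_rot: [[0.995, 0.099, -0.002], [0.099, -0.995, -0.001], [-0.002, 0.0, -1.0]]
force: [0.6, 0.4, -0.8]
opening: 0.0197
gripper_force: 35.0
```

>>> servo_tool(steps=[{"x": 0,"y": 0,"z": 0,"wx": 0,"wy": 0,"wz": 0},{"x": 0,"y": 0,"z": 0,"wx": 0,"wy": 0,"wz": 0},{"x": 0,"y": 0,"z": 0,"wx": 0,"wy": 0,"wz": 0},{"x": 0,"y": 0,"z": 0,"wx": 0,"wy": 0,"wz": 0}])

```text
time: 8.62
position: [0.4689, 0.2575, 0.0758]
ee_rot: [[0.995, 0.097, -0.001], [0.097, -0.995, -0.001], [-0.002, 0.001, -1.0]]
force: [0.5, -0.2, -2.4]
opening: 0.0197
gripper_force: 35.0
```

Run:
```python
from h import *
x,y=rk(-.16+.018,.105+.0015)
plan([(x,y,.019,5.67)])
a=shot('top'); w=cloud(a)
cv2.imwrite('pics/t3.png',cv2.resize(a['pixels'][110:240,120:270],None,fx=4,fy=4,interpolation=cv2.INTER_CUBIC))
```

```text
t 8.6 pos [0.4689 0.2575 0.0758] yaw 5.59 open 0.0197 F [ 0.5 -0.2 -2.4] g 35.0
   {'x': 0.0043, 'y': 0.0002, 'z': 0.0946, 'wx': 0.0003, 'wy': 0.0008, 'wz': -0.0007} rows 1.4
```

View pics/t3.png

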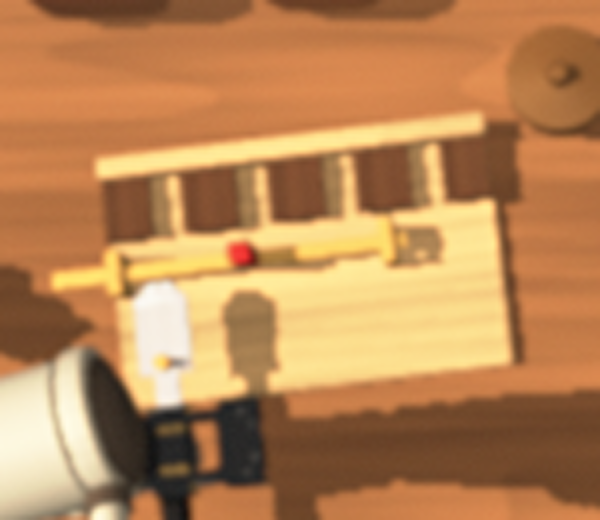

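>>> servo_tool(steps=[{"x": 0,"y": 0,"z": 0.04,"wx": 0,"wy": 0,"wz": 0},{"x": 0,"y": 0,"z": 0.07,"wx": 0,"wy": 0,"wz": 0},{"x": 0,"y": 0,"z": 0.09,"wx": 0,"wy": 0,"wz": 0},{"x": 0,"y": 0,"z": 0.095,"wx": 0,"wy": 0,"wz": 0},{"x": 0,"y": 0,"z": 0.095,"wx": 0,"wy": 0,"wz": 0}])

```text
time: 9.08
position: [0.4686, 0.2578, 0.0188]
ee_rot: [[0.995, 0.098, -0.002], [0.098, -0.995, -0.001], [-0.002, 0.0, -1.0]]
force: [-0.4, 0.6, -1.3]
opening: 0.0201
gripper_force: 35.0
```

>>> servo_tool(steps=[{"x": 0.015,"y": 0,"z": 0,"wx": 0,"wy": 0,"wz": 0},{"x": 0.03,"y": 0,"z": 0,"wx": 0,"wy": 0,"wz": 0},{"x": 0.045,"y": 0,"z": 0,"wx": 0,"wy": 0,"wz": 0},{"x": 0.055,"y": 0,"z": 0,"wx": 0,"wy": 0,"wz": 0},{"x": 0.055,"y": 0,"z": 0,"wx": 0,"wy": 0,"wz": 0}])

```text
time: 9.5
position: [0.5047, 0.2622, 0.0207]
ee_rot: [[0.995, 0.098, 0.003], [0.098, -0.995, 0.001], [0.003, -0.0, -1.0]]
force: [0.2, -0.9, -0.9]
opening: 0.0199
gripper_force: 35.0
```

```bash
cat >> h.py <<'E'
def loc(gx=.018):
    s=readout.get_state(); p=np.array(s['position']); R=s['ee_rot']; c,q=np.cos(RACK[2]),np.sin(RACK[2]); d=p[:2]-RACK[:2]
    print('local tip x',round((c*d[0]+q*d[1]+.15-gx)*1000,1),'y',round((-q*d[0]+c*d[1])*1000,1),'z',round(p[2]*1000,1),'dyaw',round(np.degrees(np.arctan2(R[1][0],R[0][0])-RACK[2]),2),'F',np.round(s['force'],1),'t',round(s['time'],1))
E
python3 -c "
from h import *
loc()"
```

```text
local tip x 23.6 y 107.8 z 20.7 dyaw -0.04 F [ 0.2 -0.9 -0.9] t 9.5
```

>>> servo_tool(steps=[{"x": 0.012,"y": 0.001,"z": 0,"wx": 0,"wy": 0,"wz": 0},{"x": 0.024,"y": 0.001,"z": 0,"wx": 0,"wy": 0,"wz": 0},{"x": 0.036,"y": 0.001,"z": 0,"wx": 0,"wy": 0,"wz": 0},{"x": 0.045,"y": 0.001,"z": 0,"wx": 0,"wy": 0,"wz": 0},{"x": 0.045,"y": 0.001,"z": 0,"wx": 0,"wy": 0,"wz": 0}])

```text
time: 9.92
position: [0.5305, 0.2641, 0.0199]
ee_rot: [[0.995, 0.098, 0.001], [0.098, -0.995, 0.0], [0.001, -0.0, -1.0]]
force: [-0.3, 0.1, -1.4]
opening: 0.0196
gripper_force: 35.0
```

>>> servo_tool(steps=[{"x": 0.01,"y": 0,"z": 0,"wx": 0,"wy": 0,"wz": 0},{"x": 0.02,"y": 0,"z": 0,"wx": 0,"wy": 0,"wz": 0},{"x": 0.03,"y": 0,"z": 0,"wx": 0,"wy": 0,"wz": 0},{"x": 0.035,"y": 0,"z": 0,"wx": 0,"wy": 0,"wz": 0},{"x": 0.035,"y": 0,"z": 0,"wx": 0,"wy": 0,"wz": 0}])

```text
time: 10.33
position: [0.5509, 0.2661, 0.0198]
ee_rot: [[0.995, 0.098, 0.001], [0.098, -0.995, 0.0], [0.001, -0.0, -1.0]]
force: [-0.6, -0.3, -1.8]
opening: 0.0197
gripper_force: 35.0
```

```bash
python3 -c "
from h import *
loc()"
```

```text
local tip x 69.9 y 107.2 z 19.8 dyaw -0.02 F [-0.6 -0.3 -1.8] t 10.3
```

Sliding freely. Now the last 15 mm plus contact.

>>> servo_tool(steps=[{"x": 0.01,"y": 0,"z": 0,"wx": 0,"wy": 0,"wz": 0},{"x": 0.018,"y": 0,"z": 0,"wx": 0,"wy": 0,"wz": 0},{"x": 0.022,"y": 0,"z": 0,"wx": 0,"wy": 0,"wz": 0},{"x": 0.022,"y": 0,"z": 0,"wx": 0,"wy": 0,"wz": 0}])

```text
time: 10.67
position: [0.5638, 0.2674, 0.0198]
ee_rot: [[0.995, 0.098, 0.001], [0.098, -0.995, 0.0], [0.001, -0.0, -1.0]]
force: [0.4, 0.2, -2.2]
opening: 0.0198
gripper_force: 3.5
```

>>> servo_tool(steps=[{"x": 0.003,"y": 0,"z": 0.001,"wx": 0,"wy": 0,"wz": 0},{"x": 0.006,"y": 0,"z": 0.002,"wx": 0,"wy": 0,"wz": 0},{"x": 0.006,"y": 0,"z": 0.002,"wx": 0,"wy": 0,"wz": 0}])

```text
time: 10.92
position: [0.5646, 0.2675, 0.0175]
ee_rot: [[0.995, 0.099, -0.005], [0.099, -0.995, -0.001], [-0.005, 0.0, -1.0]]
force: [-3.4, -0.4, -1.8]
opening: 0.0198
gripper_force: 35.0
```

```bash
python3 -c "
from h import *
loc()"
```

```text
local tip x 83.8 y 107.2 z 17.5 dyaw 0.0 F [-3.4 -0.4 -1.8] t 10.9
```

>>> servo_tool(steps=[{"x": 0.002,"y": 0,"z": 0.001,"wx": 0,"wy": 0,"wz": 0},{"x": 0.004,"y": 0,"z": 0.001,"wx": 0,"wy": 0,"wz": 0},{"x": 0.004,"y": 0,"z": 0.001,"wx": 0,"wy": 0,"wz": 0},{"x": 0.004,"y": 0,"z": 0.001,"wx": 0,"wy": 0,"wz": 0}])

```text
time: 11.25
position: [0.5646, 0.2675, 0.0168]
ee_rot: [[0.995, 0.099, -0.01], [0.099, -0.995, -0.002], [-0.01, 0.001, -1.0]]
force: [-13.1, -2.7, 6.5]
opening: 0.0201
gripper_force: 35.0
```

```bash
python3 -c "
from h import *
loc()"
```

```text
local tip x 83.8 y 107.2 z 16.8 dyaw 0.02 F [-13.1  -2.7   6.5] t 11.2
```

>>> servo_tool(steps=[{"x": -0.003,"y": 0,"z": 0,"wx": 0,"wy": 0,"wz": 0},{"x": -0.003,"y": 0,"z": 0,"wx": 0,"wy": 0,"wz": 0},{"x": -0.003,"y": 0,"z": 0,"wx": 0,"wy": 0,"wz": 0},{"x": -0.003,"y": 0,"z": 0,"wx": 0,"wy": 0,"wz": 0}], fingers=-0.1)

```text
time: 11.58
position: [0.568, 0.2679, 0.0184]
ee_rot: [[0.995, 0.099, 0.002], [0.099, -0.995, 0.0], [0.002, -0.0, -1.0]]
force: [0.6, -0.4, 0.3]
opening: 0.0411
gripper_force: 0.0
```

>>> servo_tool(steps=[{"x": 0,"y": 0,"z": -0.04,"wx": 0,"wy": 0,"wz": 0},{"x": 0,"y": 0,"z": -0.1,"wx": 0,"wy": 0,"wz": 0},{"x": 0,"y": 0,"z": -0.14,"wx": 0,"wy": 0,"wz": 0},{"x": 0,"y": 0,"z": -0.14,"wx": 0,"wy": 0,"wz": 0},{"x": 0,"y": 0,"z": -0.14,"wx": 0,"wy": 0,"wz": 0}])

```text
time: 12.0
position: [0.5691, 0.2682, 0.1041]
ee_rot: [[0.995, 0.098, 0.005], [0.098, -0.995, 0.001], [0.005, -0.001, -1.0]]
force: [-0.0, -0.4, -1.0]
opening: 0.0414
gripper_force: 0.0
```

```bash
cat >> h.py <<'E'
def pick(k,z=.09):
    a=shot('top'); H=fithorns(a)
    for h,f,m in H: print(np.round(h,4),round(np.degrees(h[2]),1),round(f))
    h=H[k][0]; g=T(*h,[[.018,0,0]])[0]; d=np.degrees(h[2])
    plan([(g[0],g[1],z,d)])
    return a
E
python3 -c "
from h import *
loc(); pick(0)"
```

```text
local tip x 88.3 y 107.4 z 104.1 dyaw -0.01 F [-0.  -0.4 -1. ] t 12.0
[0.5343 0.262  0.1947] 11.2 288
[ 0.4709 -0.1979 -0.4465] -25.6 650
[ 0.4709 -0.3022 -0.6453] -37.0 693
[ 0.4491 -0.387  -0.6786] -38.9 745
t 12.1 pos [0.5675 0.2678 0.102 ] yaw 5.66 open 0.0414 F [-0.6  0.3 -0.7] g 0.0
   {'x': -0.0261, 'y': 0.0012, 'z': 0.0199, 'wx': -0.0, 'wy': -0.0004, 'wz': -0.048} rows 0.8
```

```bash
sed -i 's/H=fithorns(a)$/H=[r for r in fithorns(a) if r[0][1]<0]/' h.py
python3 -c "
from h import *
pick(0)"
```

```text
[ 0.4709 -0.1979 -0.4464] -25.6 647
[ 0.4709 -0.3022 -0.6449] -37.0 706
[ 0.4492 -0.387  -0.6788] -38.9 745
t 12.1 pos [0.5665 0.2676 0.1006] yaw 5.65 open 0.0414 F [-0.1 -0.4 -0.1] g 0.0
   {'x': -0.0698, 'y': 0.2573, 'z': 0.0061, 'wx': 0.0001, 'wy': 0.0003, 'wz': 0.0908} rows 3.8
   {'x': -0.0222, 'y': 0.2657, 'z': 0.006, 'wx': 0.0001, 'wy': 0.0003, 'wz': 0.0908} rows 3.8
   {'x': 0.0262, 'y': 0.2653, 'z': 0.0059, 'wx': 0.0001, 'wy': 0.0003, 'wz': 0.0908} rows 3.8
```

>>> servo_tool(steps=[{"x": -0.0698,"y": 0.2573,"z": 0.006,"wx": 0,"wy": 0,"wz": 0.0908},{"x": -0.0698,"y": 0.2573,"z": 0.006,"wx": 0,"wy": 0,"wz": 0.0908},{"x": -0.0698,"y": 0.2573,"z": 0.006,"wx": 0,"wy": 0,"wz": 0.0908},{"x": -0.0698,"y": 0.2573,"z": 0.006,"wx": 0,"wy": 0,"wz": 0.0908}])

```text
time: 12.43
position: [0.5386, 0.108, 0.0959]
ee_rot: [[0.997, -0.083, -0.004], [-0.083, -0.997, -0.0], [-0.004, 0.001, -1.0]]
force: [0.1, -0.5, -0.1]
opening: 0.0411
gripper_force: 0.0
```

>>> servo_tool(steps=[{"x": -0.0222,"y": 0.2657,"z": 0.006,"wx": 0,"wy": 0,"wz": 0.0908},{"x": -0.0222,"y": 0.2657,"z": 0.006,"wx": 0,"wy": 0,"wz": 0.0908},{"x": -0.0222,"y": 0.2657,"z": 0.006,"wx": 0,"wy": 0,"wz": 0.0908},{"x": -0.0222,"y": 0.2657,"z": 0.006,"wx": 0,"wy": 0,"wz": 0.0908}])

```text
time: 12.77
position: [0.5122, -0.0497, 0.0927]
ee_rot: [[0.965, -0.262, -0.003], [-0.262, -0.965, 0.001], [-0.003, 0.0, -1.0]]
force: [0.8, 0.3, 0.4]
opening: 0.0414
gripper_force: 0.0
```

>>> servo_tool(steps=[{"x": 0.0262,"y": 0.2653,"z": 0.006,"wx": 0,"wy": 0,"wz": 0.0908},{"x": 0.0262,"y": 0.2653,"z": 0.006,"wx": 0,"wy": 0,"wz": 0.0908},{"x": 0.0262,"y": 0.2653,"z": 0.006,"wx": 0,"wy": 0,"wz": 0.0908},{"x": 0.0262,"y": 0.2653,"z": 0.006,"wx": 0,"wy": 0,"wz": 0.0908}])

```text
time: 13.1
position: [0.4859, -0.2073, 0.0892]
ee_rot: [[0.902, -0.432, -0.003], [-0.432, -0.902, 0.002], [-0.003, -0.0, -1.0]]
force: [0.8, 0.1, -0.0]
opening: 0.0412
gripper_force: 0.0
```

>>> servo_tool(steps=[{"x": 0,"y": 0,"z": 0,"wx": 0,"wy": 0,"wz": 0},{"x": 0,"y": 0,"z": 0,"wx": 0,"wy": 0,"wz": 0},{"x": 0,"y": 0,"z": 0,"wx": 0,"wy": 0,"wz": 0},{"x": 0,"y": 0,"z": 0,"wx": 0,"wy": 0,"wz": 0}])

```text
time: 13.43
position: [0.4875, -0.2038, 0.0901]
ee_rot: [[0.903, -0.43, -0.002], [-0.43, -0.903, 0.002], [-0.002, -0.001, -1.0]]
force: [-0.0, 0.6, -0.6]
opening: 0.0414
gripper_force: 0.0
```

```bash
cat >> h.py <<'E'
def down(h,z=.0045):
    g=T(*h,[[.018,0,0]])[0]; plan([(g[0],g[1],z,np.degrees(h[2]))])
E
python3 -c "
from h import *
down((.4709,-.1979,-.4464))"
```

```text
t 13.4 pos [ 0.4875 -0.2038  0.0901] yaw -25.47 open 0.0414 F [-0.   0.6 -0.6] g 0.0
   {'x': 0.0011, 'y': 0.0033, 'z': 0.1426, 'wx': -0.0003, 'wy': 0.0011, 'wz': 0.001} rows 2.1
```

>>> servo_tool(steps=[{"x": 0.001,"y": 0.003,"z": 0.05,"wx": 0,"wy": 0,"wz": 0},{"x": 0.001,"y": 0.003,"z": 0.09,"wx": 0,"wy": 0,"wz": 0},{"x": 0.001,"y": 0.003,"z": 0.12,"wx": 0,"wy": 0,"wz": 0},{"x": 0.001,"y": 0.003,"z": 0.136,"wx": 0,"wy": 0,"wz": 0},{"x": 0.001,"y": 0.003,"z": 0.142,"wx": 0,"wy": 0,"wz": 0}])

```text
time: 13.85
position: [0.4866, -0.2052, 0.0039]
ee_rot: [[0.903, -0.43, -0.003], [-0.43, -0.903, 0.002], [-0.004, -0.001, -1.0]]
force: [0.1, 0.0, 0.5]
opening: 0.0415
gripper_force: 0.0
```

>>> servo_tool(steps=[{"x": 0,"y": 0,"z": 0,"wx": 0,"wy": 0,"wz": 0},{"x": 0,"y": 0,"z": 0,"wx": 0,"wy": 0,"wz": 0},{"x": 0,"y": 0,"z": 0,"wx": 0,"wy": 0,"wz": 0},{"x": 0,"y": 0,"z": 0,"wx": 0,"wy": 0,"wz": 0},{"x": 0,"y": 0,"z": 0,"wx": 0,"wy": 0,"wz": 0}], fingers=-1, newtons=35)

```text
time: 14.27
position: [0.4887, -0.2078, 0.0072]
ee_rot: [[0.902, -0.432, 0.002], [-0.432, -0.902, -0.001], [0.002, -0.0, -1.0]]
force: [1.0, 2.2, 4.9]
opening: 0.0196
gripper_force: 34.9
```

```bash
python3 -c "
from h import *
down((.4709,-.1979,-.4464))"
```

```text
t 14.3 pos [ 0.4887 -0.2078  0.0072] yaw -25.57 open 0.0196 F [1.  2.2 4.9] g 34.9
   {'x': -0.0039, 'y': -0.0021, 'z': 0.0045, 'wx': -0.0, 'wy': -0.0012, 'wz': 0.0001} rows 0.1
```

>>> servo_tool(steps=[{"x": 0,"y": 0,"z": -0.02,"wx": 0,"wy": 0,"wz": 0},{"x": 0,"y": 0,"z": -0.06,"wx": 0,"wy": 0,"wz": 0},{"x": 0,"y": 0,"z": -0.1,"wx": 0,"wy": 0,"wz": 0},{"x": 0,"y": 0,"z": -0.12,"wx": 0,"wy": 0,"wz": 0},{"x": 0,"y": 0,"z": -0.12,"wx": 0,"wy": 0,"wz": 0}])

```text
time: 14.68
position: [0.4898, -0.209, 0.0816]
ee_rot: [[0.902, -0.431, 0.006], [-0.431, -0.902, -0.004], [0.007, 0.001, -1.0]]
force: [0.1, -0.3, -1.8]
opening: 0.0198
gripper_force: 34.9
```

```bash
cat >> h.py <<'E'
def carry(sy,gx=.0203,z=.078):
    x,y=rk(-.165+gx,sy+.0018); plan([(x,y,z,5.67)])
E
python3 -c "
from h import *
carry(.035)"
```

```text
t 14.7 pos [ 0.4898 -0.209   0.0816] yaw -25.55 open 0.0198 F [ 0.1 -0.3 -1.8] g 34.9
   {'x': -0.1534, 'y': -0.2933, 'z': 0.0015, 'wx': 0.0008, 'wy': -0.0016, 'wz': -0.1362} rows 4.8
   {'x': -0.0688, 'y': -0.3238, 'z': 0.0024, 'wx': 0.0008, 'wy': -0.0016, 'wz': -0.1362} rows 4.8
```

>>> servo_tool(steps=[{"x": -0.1534,"y": -0.2933,"z": 0,"wx": 0,"wy": 0,"wz": -0.1362},{"x": -0.1534,"y": -0.2933,"z": 0,"wx": 0,"wy": 0,"wz": -0.1362},{"x": -0.1534,"y": -0.2933,"z": 0,"wx": 0,"wy": 0,"wz": -0.1362},{"x": -0.1534,"y": -0.2933,"z": 0,"wx": 0,"wy": 0,"wz": -0.1362},{"x": -0.1534,"y": -0.2933,"z": 0,"wx": 0,"wy": 0,"wz": -0.1362}])

```text
time: 15.1
position: [0.4787, -0.006, 0.0765]
ee_rot: [[0.985, -0.172, -0.003], [-0.172, -0.985, 0.001], [-0.003, -0.001, -1.0]]
force: [0.4, 0.0, -1.3]
opening: 0.0195
gripper_force: 34.9
```

>>> servo_tool(steps=[{"x": -0.0688,"y": -0.3238,"z": 0,"wx": 0,"wy": 0,"wz": -0.1362},{"x": -0.0688,"y": -0.3238,"z": 0,"wx": 0,"wy": 0,"wz": -0.1362},{"x": -0.0688,"y": -0.3238,"z": 0,"wx": 0,"wy": 0,"wz": -0.1362},{"x": -0.0688,"y": -0.3238,"z": 0,"wx": 0,"wy": 0,"wz": -0.1362},{"x": -0.0688,"y": -0.3238,"z": 0,"wx": 0,"wy": 0,"wz": -0.1362}])

```text
time: 15.52
position: [0.4718, 0.1923, 0.0767]
ee_rot: [[0.995, 0.1, -0.002], [0.1, -0.995, 0.0], [-0.002, -0.0, -1.0]]
force: [-0.1, 0.6, -1.0]
opening: 0.0199
gripper_force: 34.9
```

>>> servo_tool(steps=[{"x": 0,"y": 0,"z": 0,"wx": 0,"wy": 0,"wz": 0},{"x": 0,"y": 0,"z": 0,"wx": 0,"wy": 0,"wz": 0},{"x": 0,"y": 0,"z": 0,"wx": 0,"wy": 0,"wz": 0},{"x": 0,"y": 0,"z": 0,"wx": 0,"wy": 0,"wz": 0}])

```text
time: 15.85
position: [0.4731, 0.1884, 0.0772]
ee_rot: [[0.995, 0.097, -0.001], [0.097, -0.995, -0.0], [-0.001, 0.0, -1.0]]
force: [0.2, 0.4, -1.1]
opening: 0.0194
gripper_force: 34.9
```

```bash
python3 -c "
from h import *
loc(.0203);carry(.035,z=.0205)"
```

```text
local tip x -17.4 y 37.5 z 77.2 dyaw -0.09 F [ 0.2  0.4 -1.1] t 15.8
t 15.8 pos [0.4731 0.1884 0.0772] yaw 5.58 open 0.0194 F [ 0.2  0.4 -1.1] g 34.9
   {'x': 0.0041, 'y': 0.0012, 'z': 0.0945, 'wx': 0.0002, 'wy': 0.0006, 'wz': -0.0008} rows 1.4
```

>>> servo_tool(steps=[{"x": 0,"y": 0.001,"z": 0.04,"wx": 0,"wy": 0,"wz": 0},{"x": 0,"y": 0.001,"z": 0.07,"wx": 0,"wy": 0,"wz": 0},{"x": 0,"y": 0.001,"z": 0.09,"wx": 0,"wy": 0,"wz": 0},{"x": 0,"y": 0.001,"z": 0.095,"wx": 0,"wy": 0,"wz": 0},{"x": 0,"y": 0.001,"z": 0.095,"wx": 0,"wy": 0,"wz": 0}])

```text
time: 16.27
position: [0.473, 0.1881, 0.0203]
ee_rot: [[0.995, 0.097, -0.002], [0.097, -0.995, -0.0], [-0.002, 0.0, -1.0]]
force: [-0.3, -0.7, -2.5]
opening: 0.0197
gripper_force: 35.0
```

>>> servo_tool(steps=[{"x": 0.015,"y": 0,"z": 0,"wx": 0,"wy": 0,"wz": 0},{"x": 0.03,"y": 0,"z": 0,"wx": 0,"wy": 0,"wz": 0},{"x": 0.045,"y": 0,"z": 0,"wx": 0,"wy": 0,"wz": 0},{"x": 0.06,"y": 0,"z": 0,"wx": 0,"wy": 0,"wz": 0},{"x": 0.06,"y": 0,"z": 0,"wx": 0,"wy": 0,"wz": 0}])

```text
time: 16.68
position: [0.5124, 0.1927, 0.0219]
ee_rot: [[0.995, 0.098, 0.004], [0.098, -0.995, 0.0], [0.004, -0.0, -1.0]]
force: [0.5, -0.3, -0.9]
opening: 0.0201
gripper_force: 35.0
```

```bash
python3 -c "
from h import *
loc(.0203)"
```

```text
local tip x 22.1 y 37.9 z 21.9 dyaw -0.03 F [ 0.5 -0.3 -0.9] t 16.7
```

>>> servo_tool(steps=[{"x": 0.012,"y": 0.001,"z": 0,"wx": 0,"wy": 0,"wz": 0},{"x": 0.024,"y": 0.001,"z": 0,"wx": 0,"wy": 0,"wz": 0},{"x": 0.036,"y": 0.001,"z": 0,"wx": 0,"wy": 0,"wz": 0},{"x": 0.045,"y": 0.001,"z": 0,"wx": 0,"wy": 0,"wz": 0},{"x": 0.045,"y": 0.001,"z": 0,"wx": 0,"wy": 0,"wz": 0}])

```text
time: 17.1
position: [0.5377, 0.1947, 0.0211]
ee_rot: [[0.995, 0.098, 0.001], [0.098, -0.995, 0.0], [0.001, -0.0, -1.0]]
force: [0.6, -0.2, -1.3]
opening: 0.0196
gripper_force: 35.0
```

>>> servo_tool(steps=[{"x": 0.01,"y": 0,"z": 0,"wx": 0,"wy": 0,"wz": 0},{"x": 0.02,"y": 0,"z": 0,"wx": 0,"wy": 0,"wz": 0},{"x": 0.03,"y": 0,"z": 0,"wx": 0,"wy": 0,"wz": 0},{"x": 0.04,"y": 0,"z": 0,"wx": 0,"wy": 0,"wz": 0},{"x": 0.045,"y": 0,"z": 0,"wx": 0,"wy": 0,"wz": 0}])

```text
time: 17.52
position: [0.5642, 0.1973, 0.021]
ee_rot: [[0.995, 0.099, 0.001], [0.099, -0.995, 0.0], [0.001, 0.0, -1.0]]
force: [0.3, 0.7, -1.3]
opening: 0.02
gripper_force: 35.0
```

```bash
python3 -c "
from h import *
loc(.0203)"
```

```text
local tip x 74.1 y 37.4 z 21.0 dyaw -0.01 F [ 0.3  0.7 -1.3] t 17.5
```

>>> servo_tool(steps=[{"x": 0.006,"y": 0,"z": 0.001,"wx": 0,"wy": 0,"wz": 0},{"x": 0.012,"y": 0,"z": 0.002,"wx": 0,"wy": 0,"wz": 0},{"x": 0.016,"y": 0,"z": 0.002,"wx": 0,"wy": 0,"wz": 0},{"x": 0.016,"y": 0,"z": 0.002,"wx": 0,"wy": 0,"wz": 0}])

```text
time: 17.85
position: [0.5731, 0.1982, 0.0196]
ee_rot: [[0.995, 0.099, 0.0], [0.099, -0.995, 0.0], [0.0, 0.0, -1.0]]
force: [-0.5, -0.5, -1.9]
opening: 0.0197
gripper_force: 35.0
```

>>> servo_tool(steps=[{"x": 0.003,"y": 0,"z": 0.001,"wx": 0,"wy": 0,"wz": 0},{"x": 0.006,"y": 0,"z": 0.001,"wx": 0,"wy": 0,"wz": 0},{"x": 0.006,"y": 0,"z": 0.001,"wx": 0,"wy": 0,"wz": 0},{"x": 0.006,"y": 0,"z": 0.001,"wx": 0,"wy": 0,"wz": 0}])

```text
time: 18.18
position: [0.5751, 0.1985, 0.0192]
ee_rot: [[0.995, 0.099, -0.003], [0.099, -0.995, -0.0], [-0.003, 0.0, -1.0]]
force: [-5.1, -0.9, 4.6]
opening: 0.0198
gripper_force: 35.0
```

```bash
python3 -c "
from h import *
loc(.0203)"
```

```text
local tip x 85.1 y 37.5 z 19.2 dyaw 0.01 F [-5.1 -0.9  4.6] t 18.2
```

>>> servo_tool(steps=[{"x": 0.003,"y": 0,"z": 0,"wx": 0,"wy": 0,"wz": 0},{"x": 0.003,"y": 0,"z": 0,"wx": 0,"wy": 0,"wz": 0},{"x": 0.003,"y": 0,"z": 0,"wx": 0,"wy": 0,"wz": 0}])

```text
time: 18.43
position: [0.5751, 0.1985, 0.0192]
ee_rot: [[0.995, 0.099, -0.007], [0.099, -0.995, -0.001], [-0.007, 0.0, -1.0]]
force: [-12.0, -2.4, 10.1]
opening: 0.0196
gripper_force: 35.0
```

>>> servo_tool(steps=[{"x": -0.002,"y": 0,"z": 0,"wx": 0,"wy": 0,"wz": 0},{"x": -0.002,"y": 0,"z": 0,"wx": 0,"wy": 0,"wz": 0},{"x": -0.002,"y": 0,"z": 0,"wx": 0,"wy": 0,"wz": 0},{"x": -0.002,"y": 0,"z": 0,"wx": 0,"wy": 0,"wz": 0}], fingers=-0.1)

```text
time: 18.77
position: [0.5774, 0.1986, 0.0193]
ee_rot: [[0.995, 0.099, 0.001], [0.099, -0.995, 0.0], [0.001, -0.0, -1.0]]
force: [0.1, 0.2, 0.3]
opening: 0.0411
gripper_force: 0.0
```

>>> servo_tool(steps=[{"x": 0,"y": 0,"z": -0.04,"wx": 0,"wy": 0,"wz": 0},{"x": 0,"y": 0,"z": -0.1,"wx": 0,"wy": 0,"wz": 0},{"x": 0,"y": 0,"z": -0.13,"wx": 0,"wy": 0,"wz": 0},{"x": 0,"y": 0,"z": -0.13,"wx": 0,"wy": 0,"wz": 0},{"x": 0,"y": 0,"z": -0.13,"wx": 0,"wy": 0,"wz": 0}])

```text
time: 19.18
position: [0.578, 0.1988, 0.0983]
ee_rot: [[0.995, 0.099, 0.003], [0.099, -0.995, 0.0], [0.003, -0.0, -1.0]]
force: [0.0, 0.3, -1.0]
opening: 0.0412
gripper_force: 0.0
```

```bash
python3 -c "
from h import *
pick(0)"
```

```text
[ 0.471  -0.3015 -0.6511] -37.3 650
[ 0.4492 -0.387  -0.6787] -38.9 745
t 19.2 pos [0.5767 0.1986 0.0965] yaw 5.65 open 0.0413 F [-0.8  1.3 -0.1] g 0.0
   {'x': -0.0785, 'y': 0.2775, 'z': 0.0037, 'wx': 0.0, 'wy': 0.0001, 'wz': 0.125} rows 4.1
   {'x': -0.0074, 'y': 0.2883, 'z': 0.0036, 'wx': 0.0, 'wy': 0.0001, 'wz': 0.125} rows 4.1
   {'x': 0.0641, 'y': 0.2812, 'z': 0.0036, 'wx': 0.0, 'wy': 0.0001, 'wz': 0.125} rows 4.1
```

>>> servo_tool(steps=[{"x": -0.0785,"y": 0.2775,"z": 0.0036,"wx": 0,"wy": 0,"wz": 0.125},{"x": -0.0785,"y": 0.2775,"z": 0.0036,"wx": 0,"wy": 0,"wz": 0.125},{"x": -0.0785,"y": 0.2775,"z": 0.0036,"wx": 0,"wy": 0,"wz": 0.125},{"x": -0.0785,"y": 0.2775,"z": 0.0036,"wx": 0,"wy": 0,"wz": 0.125},{"x": -0.0785,"y": 0.2775,"z": 0.0036,"wx": 0,"wy": 0,"wz": 0.125}])

```text
time: 19.65
position: [0.544, 0.0234, 0.0926]
ee_rot: [[0.988, -0.155, -0.005], [-0.155, -0.988, -0.001], [-0.004, 0.002, -1.0]]
force: [0.4, 0.4, -0.2]
opening: 0.0417
gripper_force: 0.0
```

>>> servo_tool(steps=[{"x": -0.0074,"y": 0.2883,"z": 0.0036,"wx": 0,"wy": 0,"wz": 0.125},{"x": -0.0074,"y": 0.2883,"z": 0.0036,"wx": 0,"wy": 0,"wz": 0.125},{"x": -0.0074,"y": 0.2883,"z": 0.0036,"wx": 0,"wy": 0,"wz": 0.125},{"x": -0.0074,"y": 0.2883,"z": 0.0036,"wx": 0,"wy": 0,"wz": 0.125},{"x": -0.0074,"y": 0.2883,"z": 0.0036,"wx": 0,"wy": 0,"wz": 0.125}])

```text
time: 20.07
position: [0.5143, -0.1467, 0.0912]
ee_rot: [[0.919, -0.395, -0.002], [-0.395, -0.919, -0.001], [-0.002, 0.002, -1.0]]
force: [0.1, -0.1, 0.2]
opening: 0.0414
gripper_force: 0.0
```

>>> servo_tool(steps=[{"x": 0.0641,"y": 0.2812,"z": 0.0036,"wx": 0,"wy": 0,"wz": 0.125},{"x": 0.0641,"y": 0.2812,"z": 0.0036,"wx": 0,"wy": 0,"wz": 0.125},{"x": 0.0641,"y": 0.2812,"z": 0.0036,"wx": 0,"wy": 0,"wz": 0.125},{"x": 0.0641,"y": 0.2812,"z": 0.0036,"wx": 0,"wy": 0,"wz": 0.125},{"x": 0.0641,"y": 0.2812,"z": 0.0036,"wx": 0,"wy": 0,"wz": 0.125}])

```text
time: 20.48
position: [0.484, -0.317, 0.0893]
ee_rot: [[0.793, -0.61, -0.001], [-0.61, -0.793, -0.001], [-0.0, 0.002, -1.0]]
force: [-0.4, -0.4, 0.7]
opening: 0.0415
gripper_force: 0.0
```

>>> servo_tool(steps=[{"x": 0,"y": 0,"z": 0,"wx": 0,"wy": 0,"wz": 0},{"x": 0,"y": 0,"z": 0,"wx": 0,"wy": 0,"wz": 0},{"x": 0,"y": 0,"z": 0,"wx": 0,"wy": 0,"wz": 0},{"x": 0,"y": 0,"z": 0,"wx": 0,"wy": 0,"wz": 0}])

```text
time: 20.82
position: [0.4858, -0.3102, 0.09]
ee_rot: [[0.797, -0.604, -0.001], [-0.604, -0.797, 0.001], [-0.001, -0.001, -1.0]]
force: [0.6, -0.3, 0.2]
opening: 0.0415
gripper_force: 0.0
```

```bash
python3 -c "
from h import *
down((.471,-.3015,-.6511))"
```

```text
t 20.8 pos [ 0.4858 -0.3102  0.09  ] yaw -37.18 open 0.0415 F [ 0.6 -0.3  0.2] g 0.0
   {'x': 0.0018, 'y': 0.0035, 'z': 0.1425, 'wx': -0.0003, 'wy': 0.0007, 'wz': 0.0011} rows 2.1
```

>>> servo_tool(steps=[{"x": 0.001,"y": 0.002,"z": 0.05,"wx": 0,"wy": 0,"wz": 0},{"x": 0.001,"y": 0.002,"z": 0.09,"wx": 0,"wy": 0,"wz": 0},{"x": 0.001,"y": 0.002,"z": 0.12,"wx": 0,"wy": 0,"wz": 0},{"x": 0.001,"y": 0.002,"z": 0.138,"wx": 0,"wy": 0,"wz": 0},{"x": 0.001,"y": 0.002,"z": 0.143,"wx": 0,"wy": 0,"wz": 0}])

```text
time: 21.23
position: [0.4843, -0.3113, 0.0026]
ee_rot: [[0.796, -0.605, -0.003], [-0.605, -0.796, 0.003], [-0.004, -0.001, -1.0]]
force: [-0.3, 1.1, -0.4]
opening: 0.0415
gripper_force: 0.0
```

>>> servo_tool(steps=[{"x": 0,"y": 0,"z": 0,"wx": 0,"wy": 0,"wz": 0},{"x": 0,"y": 0,"z": 0,"wx": 0,"wy": 0,"wz": 0},{"x": 0,"y": 0,"z": 0,"wx": 0,"wy": 0,"wz": 0},{"x": 0,"y": 0,"z": 0,"wx": 0,"wy": 0,"wz": 0},{"x": 0,"y": 0,"z": 0,"wx": 0,"wy": 0,"wz": 0}], fingers=-1, newtons=35)

```text
time: 21.65
position: [0.4863, -0.3144, 0.0063]
ee_rot: [[0.795, -0.606, 0.002], [-0.606, -0.795, -0.002], [0.003, -0.0, -1.0]]
force: [0.9, 1.0, 5.6]
opening: 0.0195
gripper_force: 34.9
```

```bash
python3 -c "
from h import *
down((.471,-.3015,-.6511))"
```

```text
t 21.6 pos [ 0.4863 -0.3144  0.0063] yaw -37.32 open 0.0195 F [0.9 1.  5.6] g 34.9
   {'x': -0.0032, 'y': -0.0016, 'z': 0.003, 'wx': -0.0, 'wy': -0.0013, 'wz': -0.0001} rows 0.1
```

>>> servo_tool(steps=[{"x": 0,"y": 0,"z": -0.02,"wx": 0,"wy": 0,"wz": 0},{"x": 0,"y": 0,"z": -0.06,"wx": 0,"wy": 0,"wz": 0},{"x": 0,"y": 0,"z": -0.1,"wx": 0,"wy": 0,"wz": 0},{"x": 0,"y": 0,"z": -0.12,"wx": 0,"wy": 0,"wz": 0},{"x": 0,"y": 0,"z": -0.12,"wx": 0,"wy": 0,"wz": 0}])

```text
time: 22.07
position: [0.4871, -0.3157, 0.0808]
ee_rot: [[0.795, -0.606, 0.005], [-0.606, -0.795, -0.005], [0.007, 0.001, -1.0]]
force: [0.0, -0.9, 0.6]
opening: 0.0197
gripper_force: 34.9
```

```bash
python3 -c "
from h import *
carry(-.035)"
```

```text
t 22.1 pos [ 0.4871 -0.3157  0.0808] yaw -37.31 open 0.0197 F [ 0.  -0.9  0.6] g 34.9
   {'x': -0.1482, 'y': -0.1902, 'z': 0.0003, 'wx': 0.0006, 'wy': -0.001, 'wz': -0.125} rows 3.5
   {'x': -0.0965, 'y': -0.221, 'z': 0.0008, 'wx': 0.0006, 'wy': -0.001, 'wz': -0.125} rows 3.5
   {'x': -0.0388, 'y': -0.238, 'z': 0.0012, 'wx': 0.0006, 'wy': -0.001, 'wz': -0.125} rows 3.5
```

>>> servo_tool(steps=[{"x": -0.1482,"y": -0.1902,"z": 0,"wx": 0,"wy": 0,"wz": -0.125},{"x": -0.1482,"y": -0.1902,"z": 0,"wx": 0,"wy": 0,"wz": -0.125},{"x": -0.1482,"y": -0.1902,"z": 0,"wx": 0,"wy": 0,"wz": -0.125},{"x": -0.1482,"y": -0.1902,"z": 0,"wx": 0,"wy": 0,"wz": -0.125}])

```text
time: 22.4
position: [0.4817, -0.1643, 0.0748]
ee_rot: [[0.921, -0.389, -0.004], [-0.389, -0.921, 0.004], [-0.005, -0.002, -1.0]]
force: [0.5, 0.2, -1.2]
opening: 0.02
gripper_force: 34.9
```

>>> servo_tool(steps=[{"x": -0.0965,"y": -0.221,"z": 0,"wx": 0,"wy": 0,"wz": -0.125},{"x": -0.0965,"y": -0.221,"z": 0,"wx": 0,"wy": 0,"wz": -0.125},{"x": -0.0965,"y": -0.221,"z": 0,"wx": 0,"wy": 0,"wz": -0.125},{"x": -0.0965,"y": -0.221,"z": 0,"wx": 0,"wy": 0,"wz": -0.125}])

```text
time: 22.73
position: [0.4801, -0.0202, 0.0752]
ee_rot: [[0.989, -0.148, -0.003], [-0.148, -0.989, 0.002], [-0.003, -0.002, -1.0]]
force: [0.6, -0.6, -1.6]
opening: 0.0195
gripper_force: 34.9
```

>>> servo_tool(steps=[{"x": -0.0388,"y": -0.238,"z": 0,"wx": 0,"wy": 0,"wz": -0.125},{"x": -0.0388,"y": -0.238,"z": 0,"wx": 0,"wy": 0,"wz": -0.125},{"x": -0.0388,"y": -0.238,"z": 0,"wx": 0,"wy": 0,"wz": -0.125},{"x": -0.0388,"y": -0.238,"z": 0,"wx": 0,"wy": 0,"wz": -0.125}])

```text
time: 23.07
position: [0.4788, 0.1241, 0.0756]
ee_rot: [[0.995, 0.101, -0.002], [0.101, -0.995, 0.001], [-0.002, -0.001, -1.0]]
force: [0.7, -0.6, -0.8]
opening: 0.0196
gripper_force: 34.9
```

>>> servo_tool(steps=[{"x": 0,"y": 0,"z": 0,"wx": 0,"wy": 0,"wz": 0},{"x": 0,"y": 0,"z": 0,"wx": 0,"wy": 0,"wz": 0},{"x": 0,"y": 0,"z": 0,"wx": 0,"wy": 0,"wz": 0},{"x": 0,"y": 0,"z": 0,"wx": 0,"wy": 0,"wz": 0},{"x": 0,"y": 0,"z": 0,"wx": 0,"wy": 0,"wz": 0}])

```text
time: 23.48
position: [0.4807, 0.119, 0.0766]
ee_rot: [[0.995, 0.097, -0.0], [0.097, -0.995, -0.0], [-0.0, 0.0, -1.0]]
force: [-0.3, -0.4, -1.3]
opening: 0.0193
gripper_force: 34.9
```

```bash
python3 -c "
from h import *
loc(.02);carry(-.035,z=.0195,gx=.02)"
```

```text
local tip x -16.4 y -32.3 z 76.6 dyaw -0.12 F [-0.3 -0.4 -1.3] t 23.5
t 23.5 pos [0.4807 0.119  0.0766] yaw 5.54 open 0.0193 F [-0.3 -0.4 -1.3] g 34.9
   {'x': 0.0024, 'y': 0.0016, 'z': 0.0951, 'wx': 0.0001, 'wy': 0.0002, 'wz': -0.0011} rows 1.4
```

>>> servo_tool(steps=[{"x": 0,"y": 0.001,"z": 0.04,"wx": 0,"wy": 0,"wz": -0.001},{"x": 0,"y": 0.001,"z": 0.07,"wx": 0,"wy": 0,"wz": -0.001},{"x": 0,"y": 0.001,"z": 0.09,"wx": 0,"wy": 0,"wz": -0.001},{"x": 0,"y": 0.001,"z": 0.095,"wx": 0,"wy": 0,"wz": -0.001},{"x": 0,"y": 0.001,"z": 0.095,"wx": 0,"wy": 0,"wz": -0.001}])

```text
time: 23.9
position: [0.4802, 0.119, 0.0193]
ee_rot: [[0.995, 0.099, -0.002], [0.099, -0.995, -0.0], [-0.002, -0.0, -1.0]]
force: [0.4, -0.3, -0.2]
opening: 0.0198
gripper_force: 35.0
```

>>> servo_tool(steps=[{"x": 0.015,"y": 0,"z": 0,"wx": 0,"wy": 0,"wz": 0},{"x": 0.03,"y": 0,"z": 0,"wx": 0,"wy": 0,"wz": 0},{"x": 0.045,"y": 0,"z": 0,"wx": 0,"wy": 0,"wz": 0},{"x": 0.06,"y": 0,"z": 0,"wx": 0,"wy": 0,"wz": 0},{"x": 0.06,"y": 0,"z": 0,"wx": 0,"wy": 0,"wz": 0}])

```text
time: 24.32
position: [0.52, 0.1232, 0.0215]
ee_rot: [[0.995, 0.1, 0.005], [0.1, -0.995, 0.0], [0.005, 0.0, -1.0]]
force: [0.5, 0.2, 0.3]
opening: 0.0193
gripper_force: 35.0
```

```bash
python3 -c "
from h import *
loc(.02)"
```

```text
local tip x 23.1 y -32.0 z 21.5 dyaw 0.08 F [0.5 0.2 0.3] t 24.3
```

>>> servo_tool(steps=[{"x": 0.012,"y": 0.001,"z": 0,"wx": 0,"wy": 0,"wz": 0.0005},{"x": 0.024,"y": 0.001,"z": 0,"wx": 0,"wy": 0,"wz": 0.0005},{"x": 0.036,"y": 0.001,"z": 0,"wx": 0,"wy": 0,"wz": 0.0005},{"x": 0.045,"y": 0.001,"z": 0,"wx": 0,"wy": 0,"wz": 0.0005},{"x": 0.045,"y": 0.001,"z": 0,"wx": 0,"wy": 0,"wz": 0.0005}])

```text
time: 24.73
position: [0.5449, 0.1254, 0.0201]
ee_rot: [[0.995, 0.1, 0.001], [0.1, -0.995, 0.0], [0.001, 0.0, -1.0]]
force: [0.6, -0.5, -1.7]
opening: 0.0197
gripper_force: 35.0
```

>>> servo_tool(steps=[{"x": 0.01,"y": 0,"z": 0,"wx": 0,"wy": 0,"wz": 0},{"x": 0.02,"y": 0,"z": 0,"wx": 0,"wy": 0,"wz": 0},{"x": 0.03,"y": 0,"z": 0,"wx": 0,"wy": 0,"wz": 0},{"x": 0.04,"y": 0,"z": 0,"wx": 0,"wy": 0,"wz": 0},{"x": 0.045,"y": 0,"z": 0,"wx": 0,"wy": 0,"wz": 0}])

```text
time: 25.15
position: [0.5714, 0.1282, 0.0199]
ee_rot: [[0.995, 0.1, 0.001], [0.1, -0.995, 0.0], [0.001, 0.0, -1.0]]
force: [-0.3, -0.4, -1.6]
opening: 0.0196
gripper_force: 35.0
```

```bash
python3 -c "
from h import *
loc(.02)"
```

```text
local tip x 74.7 y -32.1 z 19.9 dyaw 0.05 F [-0.3 -0.4 -1.6] t 25.1
```

>>> servo_tool(steps=[{"x": 0.006,"y": 0,"z": 0.001,"wx": 0,"wy": 0,"wz": 0},{"x": 0.012,"y": 0,"z": 0.002,"wx": 0,"wy": 0,"wz": 0},{"x": 0.016,"y": 0,"z": 0.002,"wx": 0,"wy": 0,"wz": 0},{"x": 0.016,"y": 0,"z": 0.002,"wx": 0,"wy": 0,"wz": 0}])

```text
time: 25.48
position: [0.5803, 0.1291, 0.0186]
ee_rot: [[0.995, 0.1, 0.0], [0.1, -0.995, -0.0], [0.0, 0.0, -1.0]]
force: [0.1, 0.4, -1.3]
opening: 0.0197
gripper_force: 35.0
```

>>> servo_tool(steps=[{"x": 0.003,"y": 0,"z": 0.001,"wx": 0,"wy": 0,"wz": 0},{"x": 0.006,"y": 0,"z": 0.001,"wx": 0,"wy": 0,"wz": 0},{"x": 0.007,"y": 0,"z": 0.001,"wx": 0,"wy": 0,"wz": 0},{"x": 0.007,"y": 0,"z": 0.001,"wx": 0,"wy": 0,"wz": 0}])

```text
time: 25.82
position: [0.5822, 0.1294, 0.0183]
ee_rot: [[0.995, 0.1, -0.005], [0.1, -0.995, -0.001], [-0.005, 0.0, -1.0]]
force: [-8.3, -1.2, 7.9]
opening: 0.0199
gripper_force: 35.0
```

```bash
python3 -c "
from h import *
loc(.02)"
```

```text
local tip x 85.6 y -31.9 z 18.3 dyaw 0.08 F [-8.3 -1.2  7.9] t 25.8
```

Home against the back wall with 8 N. Release, rise, and look for the last horn.

>>> servo_tool(steps=[{"x": 0,"y": 0,"z": 0,"wx": 0,"wy": 0,"wz": 0},{"x": 0,"y": 0,"z": 0,"wx": 0,"wy": 0,"wz": 0},{"x": 0,"y": 0,"z": 0,"wx": 0,"wy": 0,"wz": 0},{"x": 0,"y": 0,"z": 0,"wx": 0,"wy": 0,"wz": 0}], fingers=-0.1)

```text
time: 26.15
position: [0.5843, 0.1295, 0.0181]
ee_rot: [[0.995, 0.1, 0.001], [0.1, -0.995, 0.0], [0.001, 0.0, -1.0]]
force: [0.5, -0.6, 1.4]
opening: 0.0412
gripper_force: 0.0
```

>>> servo_tool(steps=[{"x": 0,"y": 0,"z": -0.04,"wx": 0,"wy": 0,"wz": 0},{"x": 0,"y": 0,"z": -0.1,"wx": 0,"wy": 0,"wz": 0},{"x": 0,"y": 0,"z": -0.13,"wx": 0,"wy": 0,"wz": 0},{"x": 0,"y": 0,"z": -0.13,"wx": 0,"wy": 0,"wz": 0},{"x": 0,"y": 0,"z": -0.13,"wx": 0,"wy": 0,"wz": 0}])

```text
time: 26.57
position: [0.5851, 0.1296, 0.0971]
ee_rot: [[0.995, 0.1, 0.003], [0.1, -0.995, 0.0], [0.003, 0.0, -1.0]]
force: [0.0, 0.8, -0.6]
opening: 0.041
gripper_force: 0.0
```

```bash
python3 -c "
from h import *
pick(0)"
```

```text
[ 0.4491 -0.3871 -0.6784] -38.9 676
t 26.6 pos [0.5837 0.1295 0.0954] yaw 5.71 open 0.0414 F [-0.3 -0.6 -1.3] g 0.0
   {'x': -0.0959, 'y': 0.2851, 'z': 0.003, 'wx': 0.0, 'wy': 0.0001, 'wz': 0.1297} rows 4.3
   {'x': -0.0195, 'y': 0.3002, 'z': 0.003, 'wx': 0.0, 'wy': 0.0001, 'wz': 0.1297} rows 4.3
   {'x': 0.0581, 'y': 0.2952, 'z': 0.003, 'wx': 0.0, 'wy': 0.0001, 'wz': 0.1297} rows 4.3
```

>>> servo_tool(steps=[{"x": -0.0959,"y": 0.2851,"z": 0.003,"wx": 0,"wy": 0,"wz": 0.1297},{"x": -0.0959,"y": 0.2851,"z": 0.003,"wx": 0,"wy": 0,"wz": 0.1297},{"x": -0.0959,"y": 0.2851,"z": 0.003,"wx": 0,"wy": 0,"wz": 0.1297},{"x": -0.0959,"y": 0.2851,"z": 0.003,"wx": 0,"wy": 0,"wz": 0.1297},{"x": -0.0959,"y": 0.2851,"z": 0.003,"wx": 0,"wy": 0,"wz": 0.1297}])

```text
time: 27.03
position: [0.5412, -0.0503, 0.0919]
ee_rot: [[0.987, -0.162, -0.004], [-0.162, -0.987, -0.0], [-0.004, 0.001, -1.0]]
force: [-0.3, -0.4, -0.1]
opening: 0.0412
gripper_force: 0.0
```

>>> servo_tool(steps=[{"x": -0.0195,"y": 0.3002,"z": 0.003,"wx": 0,"wy": 0,"wz": 0.1297},{"x": -0.0195,"y": 0.3002,"z": 0.003,"wx": 0,"wy": 0,"wz": 0.1297},{"x": -0.0195,"y": 0.3002,"z": 0.003,"wx": 0,"wy": 0,"wz": 0.1297},{"x": -0.0195,"y": 0.3002,"z": 0.003,"wx": 0,"wy": 0,"wz": 0.1297},{"x": -0.0195,"y": 0.3002,"z": 0.003,"wx": 0,"wy": 0,"wz": 0.1297}])

```text
time: 27.45
position: [0.5013, -0.2264, 0.0905]
ee_rot: [[0.912, -0.411, -0.003], [-0.411, -0.912, 0.0], [-0.002, 0.001, -1.0]]
force: [0.5, -0.5, 0.1]
opening: 0.0411
gripper_force: 0.0
```

>>> servo_tool(steps=[{"x": 0.0581,"y": 0.2952,"z": 0.003,"wx": 0,"wy": 0,"wz": 0.1297},{"x": 0.0581,"y": 0.2952,"z": 0.003,"wx": 0,"wy": 0,"wz": 0.1297},{"x": 0.0581,"y": 0.2952,"z": 0.003,"wx": 0,"wy": 0,"wz": 0.1297},{"x": 0.0581,"y": 0.2952,"z": 0.003,"wx": 0,"wy": 0,"wz": 0.1297},{"x": 0.0581,"y": 0.2952,"z": 0.003,"wx": 0,"wy": 0,"wz": 0.1297}])

```text
time: 27.87
position: [0.4612, -0.4023, 0.0889]
ee_rot: [[0.776, -0.63, -0.002], [-0.63, -0.776, -0.0], [-0.001, 0.001, -1.0]]
force: [-0.7, -0.2, -0.3]
opening: 0.0414
gripper_force: 0.0
```

>>> servo_tool(steps=[{"x": 0,"y": 0,"z": 0,"wx": 0,"wy": 0,"wz": 0},{"x": 0,"y": 0,"z": 0,"wx": 0,"wy": 0,"wz": 0},{"x": 0,"y": 0,"z": 0,"wx": 0,"wy": 0,"wz": 0},{"x": 0,"y": 0,"z": 0,"wx": 0,"wy": 0,"wz": 0}])

```text
time: 28.2
position: [0.4638, -0.3961, 0.0898]
ee_rot: [[0.78, -0.626, -0.001], [-0.626, -0.78, 0.002], [-0.002, -0.001, -1.0]]
force: [-0.4, 0.0, -0.9]
opening: 0.041
gripper_force: 0.0
```

```bash
python3 -c "
from h import *
a=shot('top','t4.png'); down((.4491,-.3871,-.6784))"
```

```text
t 28.2 pos [ 0.464  -0.3963  0.0901] yaw -38.75 open 0.0412 F [ 0.4 -0.3 -0.7] g 0.0
   {'x': 0.0011, 'y': 0.0037, 'z': 0.1427, 'wx': -0.0003, 'wy': 0.0005, 'wz': 0.0011} rows 2.1
```

View pics/t4.png

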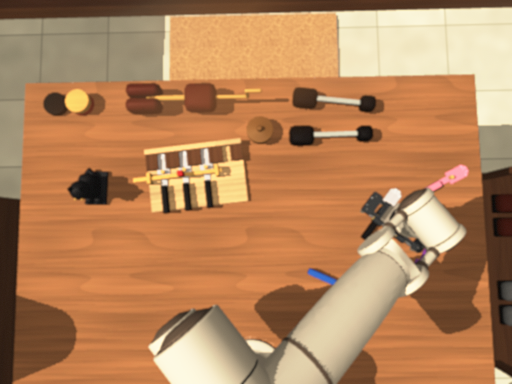

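The three horns sit in the rack at x≈165, 187 and 210, and the last slot is empty. The gripper is over the last horn at (385,210).

>>> servo_tool(steps=[{"x": 0.001,"y": 0.002,"z": 0.05,"wx": 0,"wy": 0,"wz": 0},{"x": 0.001,"y": 0.002,"z": 0.09,"wx": 0,"wy": 0,"wz": 0},{"x": 0.001,"y": 0.002,"z": 0.12,"wx": 0,"wy": 0,"wz": 0},{"x": 0.001,"y": 0.002,"z": 0.138,"wx": 0,"wy": 0,"wz": 0},{"x": 0.001,"y": 0.002,"z": 0.143,"wx": 0,"wy": 0,"wz": 0}])

```text
time: 28.67
position: [0.4625, -0.3974, 0.0025]
ee_rot: [[0.779, -0.627, -0.002], [-0.627, -0.779, 0.003], [-0.004, -0.001, -1.0]]
force: [0.5, 1.3, 0.3]
opening: 0.0411
gripper_force: 0.0
```

>>> servo_tool(steps=[{"x": 0,"y": 0,"z": 0,"wx": 0,"wy": 0,"wz": 0},{"x": 0,"y": 0,"z": 0,"wx": 0,"wy": 0,"wz": 0},{"x": 0,"y": 0,"z": 0,"wx": 0,"wy": 0,"wz": 0},{"x": 0,"y": 0,"z": 0,"wx": 0,"wy": 0,"wz": 0},{"x": 0,"y": 0,"z": 0,"wx": 0,"wy": 0,"wz": 0}], fingers=-1, newtons=35)

```text
time: 29.08
position: [0.4641, -0.4004, 0.0064]
ee_rot: [[0.779, -0.628, 0.002], [-0.628, -0.779, -0.002], [0.003, 0.0, -1.0]]
force: [1.1, 1.7, 5.5]
opening: 0.0196
gripper_force: 34.9
```

```bash
python3 -c "
from h import *
down((.4491,-.3871,-.6784))"
```

```text
t 29.1 pos [ 0.4641 -0.4004  0.0064] yaw -38.88 open 0.0196 F [1.1 1.7 5.5] g 34.9
   {'x': -0.0034, 'y': -0.0016, 'z': 0.0032, 'wx': 0.0001, 'wy': -0.0013, 'wz': -0.0001} rows 0.1
```

>>> servo_tool(steps=[{"x": 0,"y": 0,"z": -0.02,"wx": 0,"wy": 0,"wz": 0},{"x": 0,"y": 0,"z": -0.06,"wx": 0,"wy": 0,"wz": 0},{"x": 0,"y": 0,"z": -0.1,"wx": 0,"wy": 0,"wz": 0},{"x": 0,"y": 0,"z": -0.12,"wx": 0,"wy": 0,"wz": 0},{"x": 0,"y": 0,"z": -0.12,"wx": 0,"wy": 0,"wz": 0}])

```text
time: 29.5
position: [0.4648, -0.4019, 0.0809]
ee_rot: [[0.779, -0.628, 0.004], [-0.628, -0.779, -0.006], [0.007, 0.002, -1.0]]
force: [0.7, -0.2, -1.2]
opening: 0.0198
gripper_force: 34.9
```

```bash
python3 -c "
from h import *
carry(-.105)"
```

```text
t 29.5 pos [ 0.4648 -0.4019  0.0809] yaw -38.87 open 0.0198 F [ 0.7 -0.2 -1.2] g 34.9
   {'x': -0.1464, 'y': -0.2034, 'z': 0.0003, 'wx': 0.0007, 'wy': -0.001, 'wz': -0.1296} rows 3.6
   {'x': -0.0894, 'y': -0.2342, 'z': 0.0008, 'wx': 0.0007, 'wy': -0.001, 'wz': -0.1296} rows 3.6
   {'x': -0.0264, 'y': -0.2493, 'z': 0.0013, 'wx': 0.0007, 'wy': -0.001, 'wz': -0.1296} rows 3.6
```

>>> servo_tool(steps=[{"x": -0.1464,"y": -0.2034,"z": 0,"wx": 0,"wy": 0,"wz": -0.1296},{"x": -0.1464,"y": -0.2034,"z": 0,"wx": 0,"wy": 0,"wz": -0.1296},{"x": -0.1464,"y": -0.2034,"z": 0,"wx": 0,"wy": 0,"wz": -0.1296},{"x": -0.1464,"y": -0.2034,"z": 0,"wx": 0,"wy": 0,"wz": -0.1296}])

```text
time: 29.83
position: [0.4698, -0.2451, 0.0748]
ee_rot: [[0.914, -0.405, -0.003], [-0.405, -0.914, 0.004], [-0.004, -0.002, -1.0]]
force: [-0.3, -0.0, -1.3]
opening: 0.02
gripper_force: 34.9
```

>>> servo_tool(steps=[{"x": -0.0894,"y": -0.2342,"z": 0,"wx": 0,"wy": 0,"wz": -0.1296},{"x": -0.0894,"y": -0.2342,"z": 0,"wx": 0,"wy": 0,"wz": -0.1296},{"x": -0.0894,"y": -0.2342,"z": 0,"wx": 0,"wy": 0,"wz": -0.1296},{"x": -0.0894,"y": -0.2342,"z": 0,"wx": 0,"wy": 0,"wz": -0.1296}])

```text
time: 30.17
position: [0.4779, -0.0954, 0.0753]
ee_rot: [[0.988, -0.157, -0.003], [-0.157, -0.988, 0.002], [-0.003, -0.002, -1.0]]
force: [0.2, -0.2, -1.9]
opening: 0.0197
gripper_force: 34.9
```

>>> servo_tool(steps=[{"x": -0.0264,"y": -0.2493,"z": 0,"wx": 0,"wy": 0,"wz": -0.1296},{"x": -0.0264,"y": -0.2493,"z": 0,"wx": 0,"wy": 0,"wz": -0.1296},{"x": -0.0264,"y": -0.2493,"z": 0,"wx": 0,"wy": 0,"wz": -0.1296},{"x": -0.0264,"y": -0.2493,"z": 0,"wx": 0,"wy": 0,"wz": -0.1296}])

```text
time: 30.5
position: [0.4861, 0.0544, 0.0755]
ee_rot: [[0.995, 0.102, -0.002], [0.102, -0.995, 0.001], [-0.002, -0.001, -1.0]]
force: [-0.5, -0.3, -1.1]
opening: 0.0198
gripper_force: 34.9
```

>>> servo_tool(steps=[{"x": 0,"y": 0,"z": 0,"wx": 0,"wy": 0,"wz": 0},{"x": 0,"y": 0,"z": 0,"wx": 0,"wy": 0,"wz": 0},{"x": 0,"y": 0,"z": 0,"wx": 0,"wy": 0,"wz": 0},{"x": 0,"y": 0,"z": 0,"wx": 0,"wy": 0,"wz": 0},{"x": 0,"y": 0,"z": 0,"wx": 0,"wy": 0,"wz": 0}])

```text
time: 30.92
position: [0.4877, 0.0496, 0.0766]
ee_rot: [[0.995, 0.097, -0.0], [0.097, -0.995, -0.0], [-0.0, 0.0, -1.0]]
force: [0.0, -0.4, -1.6]
opening: 0.0198
gripper_force: 34.9
```

```bash
python3 -c "
from h import *
loc(.02);carry(-.105,z=.0195,gx=.02)"
```

```text
local tip x -16.3 y -102.0 z 76.6 dyaw -0.1 F [ 0.  -0.4 -1.6] t 30.9
t 30.9 pos [0.4877 0.0496 0.0766] yaw 5.57 open 0.0198 F [ 0.  -0.4 -1.6] g 34.9
   {'x': 0.0022, 'y': 0.0019, 'z': 0.0951, 'wx': 0.0001, 'wy': 0.0002, 'wz': -0.0009} rows 1.4
```

>>> servo_tool(steps=[{"x": 0,"y": 0.0015,"z": 0.04,"wx": 0,"wy": 0,"wz": -0.0005},{"x": 0,"y": 0.0015,"z": 0.07,"wx": 0,"wy": 0,"wz": -0.0005},{"x": 0,"y": 0.0015,"z": 0.09,"wx": 0,"wy": 0,"wz": -0.0005},{"x": 0,"y": 0.0015,"z": 0.095,"wx": 0,"wy": 0,"wz": -0.0005},{"x": 0,"y": 0.0015,"z": 0.095,"wx": 0,"wy": 0,"wz": -0.0005}])

```text
time: 31.33
position: [0.4873, 0.0493, 0.0193]
ee_rot: [[0.995, 0.099, -0.002], [0.099, -0.995, 0.0], [-0.002, -0.0, -1.0]]
force: [0.4, -0.5, -0.0]
opening: 0.0197
gripper_force: 35.0
```

>>> servo_tool(steps=[{"x": 0.015,"y": 0,"z": 0,"wx": 0,"wy": 0,"wz": 0},{"x": 0.03,"y": 0,"z": 0,"wx": 0,"wy": 0,"wz": 0},{"x": 0.045,"y": 0,"z": 0,"wx": 0,"wy": 0,"wz": 0},{"x": 0.06,"y": 0,"z": 0,"wx": 0,"wy": 0,"wz": 0},{"x": 0.06,"y": 0,"z": 0,"wx": 0,"wy": 0,"wz": 0}])

```text
time: 31.75
position: [0.5263, 0.0529, 0.0214]
ee_rot: [[0.995, 0.099, 0.004], [0.099, -0.995, -0.0], [0.004, 0.001, -1.0]]
force: [0.9, -1.3, -1.4]
opening: 0.0195
gripper_force: 35.0
```

```bash
python3 -c "
from h import *
loc(.02)"
```

```text
local tip x 22.5 y -102.6 z 21.4 dyaw 0.04 F [ 0.9 -1.3 -1.4] t 31.8
```

>>> servo_tool(steps=[{"x": 0.012,"y": 0,"z": 0,"wx": 0,"wy": 0,"wz": 0.0003},{"x": 0.024,"y": 0,"z": 0,"wx": 0,"wy": 0,"wz": 0.0003},{"x": 0.036,"y": 0,"z": 0,"wx": 0,"wy": 0,"wz": 0.0003},{"x": 0.045,"y": 0,"z": 0,"wx": 0,"wy": 0,"wz": 0.0003},{"x": 0.045,"y": 0,"z": 0,"wx": 0,"wy": 0,"wz": 0.0003}])

```text
time: 32.17
position: [0.5519, 0.0562, 0.0201]
ee_rot: [[0.995, 0.099, 0.001], [0.099, -0.995, -0.0], [0.001, 0.0, -1.0]]
force: [1.1, -0.1, -1.4]
opening: 0.0198
gripper_force: 35.0
```

>>> servo_tool(steps=[{"x": 0.01,"y": 0,"z": 0,"wx": 0,"wy": 0,"wz": 0},{"x": 0.02,"y": 0,"z": 0,"wx": 0,"wy": 0,"wz": 0},{"x": 0.03,"y": 0,"z": 0,"wx": 0,"wy": 0,"wz": 0},{"x": 0.04,"y": 0,"z": 0,"wx": 0,"wy": 0,"wz": 0},{"x": 0.045,"y": 0,"z": 0,"wx": 0,"wy": 0,"wz": 0}])

```text
time: 32.58
position: [0.5784, 0.059, 0.0199]
ee_rot: [[0.995, 0.099, 0.001], [0.099, -0.995, -0.0], [0.001, 0.0, -1.0]]
force: [0.5, 0.4, -0.2]
opening: 0.0197
gripper_force: 35.0
```

```bash
python3 -c "
from h import *
loc(.02)"
```

```text
local tip x 74.9 y -101.7 z 19.9 dyaw 0.04 F [ 0.5  0.4 -0.2] t 32.6
```

>>> servo_tool(steps=[{"x": 0.006,"y": 0,"z": 0.001,"wx": 0,"wy": 0,"wz": 0},{"x": 0.012,"y": 0,"z": 0.002,"wx": 0,"wy": 0,"wz": 0},{"x": 0.016,"y": 0,"z": 0.002,"wx": 0,"wy": 0,"wz": 0},{"x": 0.016,"y": 0,"z": 0.002,"wx": 0,"wy": 0,"wz": 0}])

```text
time: 32.92
position: [0.5874, 0.0599, 0.0186]
ee_rot: [[0.995, 0.099, 0.0], [0.099, -0.995, -0.0], [0.0, 0.0, -1.0]]
force: [0.3, -0.7, -1.7]
opening: 0.0198
gripper_force: 35.0
```

>>> servo_tool(steps=[{"x": 0.003,"y": 0,"z": 0.001,"wx": 0,"wy": 0,"wz": 0},{"x": 0.006,"y": 0,"z": 0.001,"wx": 0,"wy": 0,"wz": 0},{"x": 0.007,"y": 0,"z": 0.001,"wx": 0,"wy": 0,"wz": 0},{"x": 0.007,"y": 0,"z": 0.001,"wx": 0,"wy": 0,"wz": 0}])

```text
time: 33.25
position: [0.5896, 0.0602, 0.0184]
ee_rot: [[0.995, 0.1, -0.004], [0.1, -0.995, -0.0], [-0.004, -0.0, -1.0]]
force: [-7.5, -0.8, 7.2]
opening: 0.0197
gripper_force: 35.0
```

```bash
python3 -c "
from h import *
loc(.02)"
```

```text
local tip x 86.1 y -101.6 z 18.4 dyaw 0.06 F [-7.5 -0.8  7.2] t 33.2
```

>>> servo_tool(steps=[{"x": 0,"y": 0,"z": 0,"wx": 0,"wy": 0,"wz": 0},{"x": 0,"y": 0,"z": 0,"wx": 0,"wy": 0,"wz": 0},{"x": 0,"y": 0,"z": 0,"wx": 0,"wy": 0,"wz": 0},{"x": 0,"y": 0,"z": 0,"wx": 0,"wy": 0,"wz": 0}], fingers=-0.1)

```text
time: 33.58
position: [0.5914, 0.0603, 0.0181]
ee_rot: [[0.995, 0.099, 0.001], [0.099, -0.995, 0.0], [0.001, 0.0, -1.0]]
force: [-0.0, 0.3, 0.6]
opening: 0.0412
gripper_force: 0.0
```

>>> servo_tool(steps=[{"x": 0,"y": 0,"z": -0.04,"wx": 0,"wy": 0,"wz": 0},{"x": 0,"y": 0,"z": -0.1,"wx": 0,"wy": 0,"wz": 0},{"x": 0,"y": 0,"z": -0.16,"wx": 0,"wy": 0,"wz": 0},{"x": 0,"y": 0,"z": -0.22,"wx": 0,"wy": 0,"wz": 0},{"x": 0,"y": 0,"z": -0.22,"wx": 0,"wy": 0,"wz": 0}])

```text
time: 34.0
position: [0.5964, 0.0599, 0.1589]
ee_rot: [[0.995, 0.1, 0.015], [0.1, -0.995, -0.001], [0.015, 0.003, -1.0]]
force: [0.6, 0.2, 0.9]
opening: 0.0413
gripper_force: 0.0
```

>>> servo_tool(steps=[{"x": -0.1,"y": 0.3,"z": 0,"wx": 0,"wy": 0,"wz": 0},{"x": -0.1,"y": 0.3,"z": 0,"wx": 0,"wy": 0,"wz": 0},{"x": -0.1,"y": 0.3,"z": 0,"wx": 0,"wy": 0,"wz": 0},{"x": -0.1,"y": 0.3,"z": 0,"wx": 0,"wy": 0,"wz": 0},{"x": -0.1,"y": 0.3,"z": 0,"wx": 0,"wy": 0,"wz": 0}])

```text
time: 34.42
position: [0.5485, -0.1285, 0.15]
ee_rot: [[0.995, 0.097, 0.0], [0.097, -0.995, -0.001], [0.0, 0.002, -1.0]]
force: [0.6, -0.4, 0.0]
opening: 0.0415
gripper_force: 0.0
```

```bash
cat >> h.py <<'E'
RK2=(.6232,.1676,.0989)
def check(fn):
    a=shot('top'); o,f=(125,110),5
    img=cv2.resize(a['pixels'][110:225,125:265],None,fx=f,fy=f,interpolation=cv2.INTER_CUBIC)
    cv2.imwrite('pics/'+fn,img); w=cloud(a)
    # red grip local
    p=a['pixels'].astype(int); red=(p[...,2]>130)&(p[...,1]<70)&(p[...,0]<70)&(w[...,2]>.06)
    m=w[red].mean(0); c,q=np.cos(RACK[2]),np.sin(RACK[2]); d=m[:2]-RACK[:2]
    print('grip local',np.round([c*d[0]+q*d[1],-q*d[0]+c*d[1]],4))
    return a
E
python3 -c "
from h import *
check('c1.png')
x,y=rk(.005,.0418); plan([(x,y,.15,5.67)])"
```

```text
grip local [0.1676 0.0599]
t 34.5 pos [ 0.5482 -0.1312  0.1501] yaw 5.44 open 0.0414 F [ 0.2 -2.   0.2] g 0.0
   {'x': 0.0897, 'y': -0.2751, 'z': -0.0008, 'wx': 0.0008, 'wy': 0.0, 'wz': -0.001} rows 4.2
   {'x': 0.0903, 'y': -0.2749, 'z': -0.0004, 'wx': 0.0008, 'wy': 0.0, 'wz': -0.001} rows 4.2
```

View pics/c1.png

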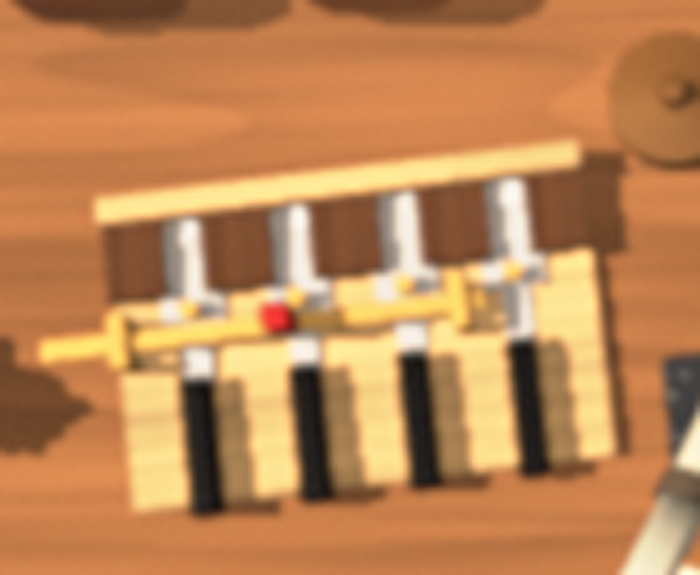

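All four horns are seated, their studs collinear behind the bar at (190,310) to (513,270). Now I close the keeper.

>>> servo_tool(steps=[{"x": 0.0897,"y": -0.2751,"z": 0,"wx": 0,"wy": 0,"wz": -0.001},{"x": 0.0897,"y": -0.2751,"z": 0,"wx": 0,"wy": 0,"wz": -0.001},{"x": 0.0897,"y": -0.2751,"z": 0,"wx": 0,"wy": 0,"wz": -0.001},{"x": 0.0897,"y": -0.2751,"z": 0,"wx": 0,"wy": 0,"wz": -0.001},{"x": 0.0897,"y": -0.2751,"z": 0,"wx": 0,"wy": 0,"wz": -0.001}])

```text
time: 34.88
position: [0.5869, 0.0508, 0.1499]
ee_rot: [[0.994, 0.106, 0.001], [0.106, -0.994, 0.002], [0.001, -0.002, -1.0]]
force: [-0.3, -0.1, 0.1]
opening: 0.0412
gripper_force: 0.0
```

>>> servo_tool(steps=[{"x": 0.0903,"y": -0.2749,"z": 0,"wx": 0,"wy": 0,"wz": -0.001},{"x": 0.0903,"y": -0.2749,"z": 0,"wx": 0,"wy": 0,"wz": -0.001},{"x": 0.0903,"y": -0.2749,"z": 0,"wx": 0,"wy": 0,"wz": -0.001},{"x": 0.0903,"y": -0.2749,"z": 0,"wx": 0,"wy": 0,"wz": -0.001},{"x": 0.0903,"y": -0.2749,"z": 0,"wx": 0,"wy": 0,"wz": -0.001}])

```text
time: 35.3
position: [0.6237, 0.2203, 0.1497]
ee_rot: [[0.994, 0.108, 0.001], [0.108, -0.994, 0.002], [0.001, -0.002, -1.0]]
force: [1.1, -0.0, 0.1]
opening: 0.0413
gripper_force: 0.0
```

>>> servo_tool(steps=[{"x": 0,"y": 0,"z": 0,"wx": 0,"wy": 0,"wz": 0},{"x": 0,"y": 0,"z": 0,"wx": 0,"wy": 0,"wz": 0},{"x": 0,"y": 0,"z": 0,"wx": 0,"wy": 0,"wz": 0},{"x": 0,"y": 0,"z": 0,"wx": 0,"wy": 0,"wz": 0}])

```text
time: 35.63
position: [0.6237, 0.2125, 0.15]
ee_rot: [[0.995, 0.101, -0.0], [0.101, -0.995, -0.0], [-0.0, 0.0, -1.0]]
force: [0.5, -0.2, 0.4]
opening: 0.0414
gripper_force: 0.0
```

```bash
python3 -c "
from h import *
x,y=rk(.005,.0418); plan([(x,y,.051,5.67)])"
```

```text
t 35.6 pos [0.6237 0.2125 0.15  ] yaw 5.81 open 0.0414 F [ 0.5 -0.2  0.4] g 0.0
   {'x': -0.0001, 'y': 0.008, 'z': 0.1649, 'wx': 0.0002, 'wy': 0.0002, 'wz': 0.0012} rows 2.4
```

>>> servo_tool(steps=[{"x": 0,"y": 0.007,"z": 0.04,"wx": 0,"wy": 0,"wz": 0.001},{"x": 0,"y": 0.007,"z": 0.09,"wx": 0,"wy": 0,"wz": 0.001},{"x": 0,"y": 0.007,"z": 0.14,"wx": 0,"wy": 0,"wz": 0.001},{"x": 0,"y": 0.007,"z": 0.164,"wx": 0,"wy": 0,"wz": 0.001},{"x": 0,"y": 0.007,"z": 0.164,"wx": 0,"wy": 0,"wz": 0.001}])

```text
time: 36.05
position: [0.6207, 0.2085, 0.0471]
ee_rot: [[0.995, 0.1, -0.008], [0.1, -0.995, -0.001], [-0.008, 0.0, -1.0]]
force: [-1.7, -0.2, -1.4]
opening: 0.0417
gripper_force: 0.0
```

>>> servo_tool(steps=[{"x": 0,"y": 0,"z": 0,"wx": 0,"wy": 0,"wz": 0},{"x": 0,"y": 0,"z": 0,"wx": 0,"wy": 0,"wz": 0},{"x": 0,"y": 0,"z": 0,"wx": 0,"wy": 0,"wz": 0},{"x": 0,"y": 0,"z": 0,"wx": 0,"wy": 0,"wz": 0},{"x": 0,"y": 0,"z": 0,"wx": 0,"wy": 0,"wz": 0}], fingers=-1, newtons=15)

```text
time: 36.47
position: [0.626, 0.2092, 0.0541]
ee_rot: [[0.995, 0.102, 0.004], [0.102, -0.995, -0.002], [0.004, 0.002, -1.0]]
force: [-0.2, -4.0, 4.6]
opening: 0.0179
gripper_force: 15.0
```

>>> servo_tool(steps=[{"x": 0,"y": 0.01,"z": 0,"wx": 0,"wy": 0,"wz": 0},{"x": 0,"y": 0.02,"z": 0,"wx": 0,"wy": 0,"wz": 0},{"x": 0,"y": 0.03,"z": 0,"wx": 0,"wy": 0,"wz": 0},{"x": 0,"y": 0.04,"z": 0,"wx": 0,"wy": 0,"wz": 0},{"x": 0,"y": 0.05,"z": 0,"wx": 0,"wy": 0,"wz": 0}])

```text
time: 36.88
position: [0.6289, 0.181, 0.0541]
ee_rot: [[0.995, 0.102, 0.005], [0.102, -0.995, 0.002], [0.005, -0.001, -1.0]]
force: [1.0, 2.0, 5.8]
opening: 0.0176
gripper_force: 15.0
```

>>> servo_tool(steps=[{"x": 0,"y": 0.006,"z": 0,"wx": 0,"wy": 0,"wz": 0},{"x": 0,"y": 0.012,"z": 0,"wx": 0,"wy": 0,"wz": 0},{"x": 0,"y": 0.015,"z": 0,"wx": 0,"wy": 0,"wz": 0},{"x": 0,"y": 0.015,"z": 0,"wx": 0,"wy": 0,"wz": 0},{"x": 0,"y": 0.015,"z": 0,"wx": 0,"wy": 0,"wz": 0}])

```text
time: 37.3
position: [0.6299, 0.1715, 0.0541]
ee_rot: [[0.995, 0.102, 0.005], [0.102, -0.995, 0.001], [0.005, -0.0, -1.0]]
force: [1.1, -0.1, 6.0]
opening: 0.0179
gripper_force: 15.0
```

```bash
python3 -c "
from h import *
loc()"
```

```text
local tip x 139.3 y 5.2 z 54.1 dyaw 0.16 F [ 1.1 -0.1  6. ] t 37.3
```

>>> servo_tool(steps=[{"x": 0,"y": 0.003,"z": 0,"wx": 0,"wy": 0,"wz": 0},{"x": 0,"y": 0.006,"z": 0,"wx": 0,"wy": 0,"wz": 0},{"x": 0,"y": 0.006,"z": 0,"wx": 0,"wy": 0,"wz": 0},{"x": 0,"y": 0.006,"z": 0,"wx": 0,"wy": 0,"wz": 0}])

```text
time: 37.63
position: [0.6302, 0.1693, 0.0541]
ee_rot: [[0.995, 0.102, 0.005], [0.102, -0.995, 0.003], [0.005, -0.002, -1.0]]
force: [1.3, 3.9, 4.7]
opening: 0.0174
gripper_force: 15.0
```

>>> servo_tool(steps=[{"x": 0,"y": 0.002,"z": 0,"wx": 0,"wy": 0,"wz": 0},{"x": 0,"y": 0.004,"z": 0,"wx": 0,"wy": 0,"wz": 0},{"x": 0,"y": 0.004,"z": 0,"wx": 0,"wy": 0,"wz": 0},{"x": 0,"y": 0.004,"z": 0,"wx": 0,"wy": 0,"wz": 0}])

```text
time: 37.97
position: [0.6302, 0.1692, 0.0541]
ee_rot: [[0.995, 0.102, 0.005], [0.102, -0.995, 0.007], [0.005, -0.006, -1.0]]
force: [0.6, 11.4, 4.9]
opening: 0.0182
gripper_force: 15.0
```

>>> servo_tool(steps=[{"x": 0,"y": 0.002,"z": 0,"wx": 0,"wy": 0,"wz": 0},{"x": 0,"y": 0.004,"z": 0,"wx": 0,"wy": 0,"wz": 0},{"x": 0,"y": 0.004,"z": 0,"wx": 0,"wy": 0,"wz": 0},{"x": 0,"y": 0.004,"z": 0,"wx": 0,"wy": 0,"wz": 0}])

```text
time: 38.3
position: [0.6302, 0.1691, 0.054]
ee_rot: [[0.995, 0.102, 0.005], [0.101, -0.995, 0.01], [0.006, -0.01, -1.0]]
force: [0.2, 17.7, 4.5]
opening: 0.0179
gripper_force: 15.0
```

```bash
python3 -c "
from h import *
loc()"
```

```text
local tip x 139.3 y 2.8 z 54.0 dyaw 0.16 F [ 0.2 17.7  4.5] t 38.3
```

>>> servo_tool(steps=[{"x": 0,"y": -0.002,"z": 0,"wx": 0,"wy": 0,"wz": 0},{"x": 0,"y": -0.004,"z": 0,"wx": 0,"wy": 0,"wz": 0},{"x": 0,"y": -0.004,"z": 0,"wx": 0,"wy": 0,"wz": 0},{"x": 0,"y": -0.004,"z": 0,"wx": 0,"wy": 0,"wz": 0}], fingers=0)

```text
time: 38.63
position: [0.6284, 0.165, 0.0514]
ee_rot: [[0.995, 0.101, -0.0], [0.101, -0.995, -0.0], [-0.001, 0.0, -1.0]]
force: [1.1, -0.2, -0.6]
opening: 0.0429
gripper_force: 0.0
```

>>> servo_tool(steps=[{"x": 0,"y": 0,"z": -0.03,"wx": 0,"wy": 0,"wz": 0},{"x": 0,"y": 0,"z": -0.08,"wx": 0,"wy": 0,"wz": 0},{"x": 0,"y": 0,"z": -0.14,"wx": 0,"wy": 0,"wz": 0},{"x": 0,"y": 0,"z": -0.2,"wx": 0,"wy": 0,"wz": 0},{"x": 0,"y": 0,"z": -0.2,"wx": 0,"wy": 0,"wz": 0}])

```text
time: 39.05
position: [0.6334, 0.1653, 0.1808]
ee_rot: [[0.995, 0.101, 0.014], [0.101, -0.995, 0.001], [0.014, 0.001, -1.0]]
force: [1.3, -0.2, 1.2]
opening: 0.0456
gripper_force: 0.0
```

>>> servo_tool(steps=[{"x": -0.15,"y": 0.28,"z": 0,"wx": 0,"wy": 0,"wz": 0},{"x": -0.15,"y": 0.28,"z": 0,"wx": 0,"wy": 0,"wz": 0},{"x": -0.15,"y": 0.28,"z": 0,"wx": 0,"wy": 0,"wz": 0},{"x": -0.15,"y": 0.28,"z": 0,"wx": 0,"wy": 0,"wz": 0},{"x": -0.15,"y": 0.28,"z": 0,"wx": 0,"wy": 0,"wz": 0}])

```text
time: 39.47
position: [0.5544, -0.0143, 0.1712]
ee_rot: [[0.995, 0.099, -0.001], [0.099, -0.995, -0.001], [-0.001, 0.001, -1.0]]
force: [0.3, -0.5, -0.1]
opening: 0.046
gripper_force: 0.0
```

>>> servo_tool(steps=[{"x": -0.1,"y": 0.25,"z": 0,"wx": 0,"wy": 0,"wz": 0},{"x": -0.1,"y": 0.25,"z": 0,"wx": 0,"wy": 0,"wz": 0},{"x": -0.1,"y": 0.25,"z": 0,"wx": 0,"wy": 0,"wz": 0},{"x": -0.1,"y": 0.25,"z": 0,"wx": 0,"wy": 0,"wz": 0},{"x": -0.1,"y": 0.25,"z": 0,"wx": 0,"wy": 0,"wz": 0}])

```text
time: 39.88
position: [0.5098, -0.1722, 0.1715]
ee_rot: [[0.996, 0.095, -0.001], [0.095, -0.996, -0.003], [-0.001, 0.003, -1.0]]
force: [-0.1, -0.6, -0.0]
opening: 0.0461
gripper_force: 0.0
```

```bash
python3 -c "
from h import *
check('c2.png')
b=shot('scene'); cv2.imwrite('pics/s2.png',cv2.resize(b['pixels'][140:340,120:420],None,fx=2.5,fy=2.5,interpolation=cv2.INTER_CUBIC))"
```

```text
grip local [0.1547 0.0422]
```

View pics/c2.png

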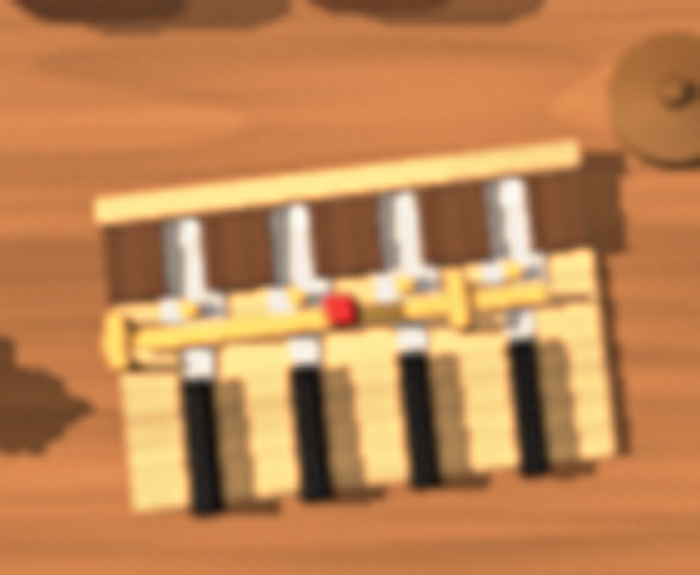

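View pics/s2.png

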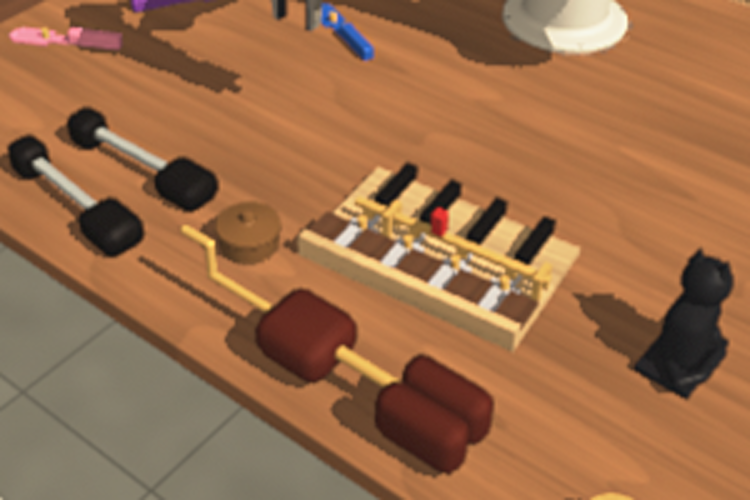

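The keeper is locked: the red grip has moved to (340,310) in the crop, about 40 mm. All four horns are home and the bystanders are undisturbed.

```bash
python3 -c "
from rig import ticket
print(ticket.close_job())"
```

```text
the job is handed in; nothing more can be done
None
```

All four shoehorns are fully home in the rack with the keeper slid back to its locked stop, and the job is handed in; no verdict was returned.

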